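Put the washed bar set away in its caddy

ROBOT

A 6-joint arm with a two-finger parallel gripper is mounted at the origin on the work surface. World frame = base frame: x ahead of the robot, y to its left, z up, the work surface at z = 0. Lengths are in m, angles in rad, forces in N, time in s.
With the tool pointing down it reaches from about 0.4 to 0.825 m from the base axis. Payload 7 kg.
Tool frame: the origin (TCP) lies at the centre of the arm's flange, where the gripper is bolted on; the fingertips stand 178 mm ahead of it and the grasp point (between the pads) lies 159 mm ahead of it; z points along the fingers, y is the direction in which the jaws open and shut (so a half turn about z gives the same grasp; the last joint's range is limited). The gripper opens to 88 mm and grips with 3 to 60 N. Pads are 19 mm wide; open, the fingers measure 130 mm over their backs; the gripper's body (78 mm by 193 mm) begins 47 mm behind the grasp point.
Start: joints at [-1.01, 0.359, 0.012, 0, -1.224, -0.288], TCP at [0.182, -0.65, 0.405] pointing down, gripper open.
Joint ranges: [-3.07, 3.07], [-1.43, 2.12], [-1.02, 1.25], [-3.03, 1.67], [-3.05, -0], [-3.03, 3.03]. Speed limits (rad/s): [2.39, 2.39, 3.01, 3.14, 3.14, 3.14].

INTERFACE

Orientations are given as [roll, pitch, yaw] about the fixed x, y, z axes, in that order (R = Rz(yaw) Ry(pitch) Rx(roll)).
In Python, from station import * gives the robot as it stands.
- The arm moves only by the tool send_rows, never from a script. Its argument "motion" is a list of rows, each an object with "offset": the shift along the tool's x, y, z in cm, a list of three; "turn": the turn about the tool's z in degrees. In form: [{"offset": [x, y, z], "turn": turn}, ...]. A call has 1 to 8 rows; each row is the pose to reach, as a shift and turn from the pose commanded when the call began, along the tool's axes at that moment; what a row does not reach only later rows make up. A row lasts 1/10 s, in which the tool goes at most 50 mm and 8.59 degrees, less where a joint would pass 70% of its speed; a pose out of reach is approached as far as the arm can. A call with a gripper value outside its range is refused whole. "hand" is the opening, from -1 (shut) to 1 (fully open), set as the call begins (left out, the last holds). The fingers move at their own pace and stop on an object; "squeeze" is the grip in N (left out, the last holds). Time passes only in rows, so rows that repeat a pose let the fingers close. It gives the time, the measured TCP pose, the force and the opening at its end, in the units of the state.
- get_state(): the state, without advancing time (a new reading comes with each control period).
- grab_frame(name): name is "scene" or "top"; returns a dict with "frame" (384x512x3 uint8, blue, green, red), "range_z" (384x512 float32, m along the optical axis (not along the pixel's ray), 0 where there is no reading), "vertical_fov" (degrees; the focal length in pixels is half the picture's height over the tangent of half this angle, whatever the lens; pixels are square), "cx", "cy" (the principal point, pixels), "cam_to_world" (4x4, takes a point from camera to world coordinates). Camera axes: x right, y up, looking along -z (the intrinsics and any distortion apply to the point x, -y, -z); pixel columns grow to the right and rows downward; lengths in m; the calibration is good to about 2 mm. A picture is of the moment at which its call begins.
- job_done(): hands the job in, once; it reports no verdict.
The state is a dict: "t": time; "q": joint angles; "qd": joint speeds; "joint_efforts": joint torques, N m; "eef_pos": TCP position; "ee_rot": TCP orientation; "force": force on the tool from outside, world axes, zero at the start; "moment": the same for the moment, N m; "width": finger opening in m.
Only numpy, scipy, OpenCV 4.12 (cv2) and the standard library are available. Lean on these libraries where they do the work, as an engineer would, in place of code of your own. Each camera call takes 0.05 s, during which the arm holds its last target. There are 200 camera calls.

TASK

Put the washed bar set away from the drying mat into the wooden caddy: pile all the square slate coasters on the white outline on the caddy's deck, lying flat one on another and lined up squarely with the outline, and stand every ball-ended tool in a bay of its own, ball up, with its foot down on the bay's floor. Pick each tool up by its ball, ease the grip so that it swings to hang straight down, clamp it again and lower it in upright; never put it into the bays at a slant. Leave the other things on the counter where they are.

Things in the scene. Friction and masses are not known exactly. Their poses are not given: they have to be found in the camera images.
- mat: grey-blue rubber drying mat, 320 x 440 mm, 4 mm thick, fixed on the counter; origin at the centre of its underside. The slates and tools start lying on it, on its top 4 mm above the counter
- caddy: pale oak caddy, fixed; floor board 255 (x) x 240 (y) mm, 12 mm thick; origin at the centre of its underside on the counter, z up. The half towards its own -x is a bare flat deck with a white outline; the half towards +x is a block, x from 47.5 to 127.5 mm, its top 122 mm above the counter, with three open-topped bays in a row along the caddy's y
- pile (a point): centre of the white outline on the caddy's deck, on the deck's top surface (12 mm above the counter), 115 mm from the bay block's near wall. The outline is 64 mm square inside, its sides along the caddy's x and y; axes as the caddy's
- bay1 (a point): centre of the floor of a bay in the caddy, 12 mm above the counter, at caddy (87.5, -70) mm; the bay is 64 mm along the caddy's x, 34 mm along its y, 110 mm deep (rim 122 mm above the counter). Any tool may stand in any bay, one to a bay
- bay2 (a point): centre of the floor of a bay in the caddy, 12 mm above the counter, at caddy (87.5, 0) mm; the bay is 64 mm along the caddy's x, 34 mm along its y, 110 mm deep (rim 122 mm above the counter). Any tool may stand in any bay, one to a bay
- bay3 (a point): centre of the floor of a bay in the caddy, 12 mm above the counter, at caddy (87.5, 70) mm; the bay is 64 mm along the caddy's x, 34 mm along its y, 110 mm deep (rim 122 mm above the counter). Any tool may stand in any bay, one to a bay
- slate1_c (a point): centre of a dark grey square slate coaster, 60 (its x) x 60 (its y) x 12 (z) mm, 0.12 kg; z is up; all slates are alike and may be piled in any order; may be absent
- slate2_c (a point): centre of a dark grey square slate coaster, 60 (its x) x 60 (its y) x 12 (z) mm, 0.12 kg; z is up; all slates are alike and may be piled in any order; may be absent
- slate3_c (a point): centre of a dark grey square slate coaster, 60 (its x) x 60 (its y) x 12 (z) mm, 0.12 kg; z is up; all slates are alike and may be piled in any order; may be absent
- slate4_c (a point): centre of a dark grey square slate coaster, 60 (its x) x 60 (its y) x 12 (z) mm, 0.12 kg; z is up; all slates are alike and may be piled in any order; may be absent
- turner_ball (a point): centre of the red plastic ball (30 mm diameter) at one end of a 200 mm bar tool, the turner, about 0.11 kg; 15 mm above the mat as it lies; x runs along the tool from head to ball, z is up as it lies. Pinch it here across its y: at 40 N it stays as it is; eased to 5-15 N it swings about the line between the fingers to hang head down, x upright to 0.06 rad. May be absent
- turner_tip (a point): middle of the foot edge of the turner, 185 mm from its ball's centre: the far end of its head, a flat steel blade 60 x 44 mm, 8 mm thick (width along the tool's y). A rod of 9 mm diameter joins head and ball; axes as at the ball. May be absent
- opener_ball (a point): centre of the blue plastic ball (30 mm diameter) at one end of a 200 mm bar tool, the opener, about 0.11 kg; 15 mm above the mat as it lies; x runs along the tool from head to ball, z is up as it lies. Pinch it here across its y: at 40 N it stays as it is; eased to 5-15 N it swings about the line between the fingers to hang head down, x upright to 0.06 rad. May be absent
- opener_tip (a point): middle of the foot edge of the opener, 185 mm from its ball's centre: the far end of its head, a steel opener frame 60 x 44 mm, 10 mm thick, with a hole (width along the tool's y). A rod of 9 mm diameter joins head and ball; axes as at the ball. May be absent
- muddler_ball (a point): centre of the yellow plastic ball (30 mm diameter) at one end of a 200 mm bar tool, the muddler, about 0.11 kg; 15 mm above the mat as it lies; x runs along the tool from head to ball, z is up as it lies. Pinch it here across its y: at 40 N it stays as it is; eased to 5-15 N it swings about the line between the fingers to hang head down, x upright to 0.06 rad. May be absent
- muddler_tip (a point): middle of the foot edge of the muddler, 185 mm from its ball's centre: the far end of its head, a dark wooden block 60 x 28 mm, 12 mm thick (width along the tool's y). A rod of 9 mm diameter joins head and ball; axes as at the ball. May be absent
- can: aluminium drinks can, 66 mm diameter, 115 mm tall; loose bystander, to be left alone; origin at the centre of its underside
- tin: red plastic crown-cap tin, 90 mm diameter, 60 mm tall; loose bystander, to be left alone; origin at the centre of its underside
- canister: white ceramic canister, 114 mm diameter, 167 mm tall; loose bystander, to be left alone; origin at the centre of its underside
- jar: amber glass jar, 72 mm diameter, 100 mm tall; loose bystander, to be left alone; origin at the centre of its underside
- mill: dark wooden pepper mill, 56 mm diameter, 165 mm tall; loose bystander, to be left alone; origin at the centre of its underside
There are look-alikes about, which are no part of the job. Leave any pink look-alike of the part that bears muddler_ball alone.

How it is judged:
On the way:
1. a tool hangs straight down from its ball in the fingers, ball up, its foot clear of the counter (((angle between turner_ball's own x axis and vertical below 0.2 rad and height (world z) of turner_tip above 0.03 m and contact force between the fingers and turner above 1 N) or (angle between opener_ball's own x axis and vertical below 0.2 rad and height (world z) of opener_tip above 0.03 m and contact force between the fingers and opener above 1 N) or (angle between muddler_ball's own x axis and vertical below 0.2 rad and height (world z) of muddler_tip above 0.03 m and contact force between the fingers and muddler above 1 N))), for 0.2 s.
At the end, for the whole second after the job is handed in: Every slate present lies flat (within 0.06 rad) in one pile, its centre within 8 mm of the outline's centre and its sides within 0.12 rad of the outline's; every tool present stands in a bay of its own, ball up, within 0.40 rad of upright, its foot no more than 20 mm above the bay's floor (horizontal distance between each of slate1_c, slate2_c, slate3_c, slate4_c and pile below 0.008 m and (angle between the x axis of slate1_c and the y axis of pile, either way round below 0.12 rad or angle between the x axis of slate1_c and the x axis of pile, either way round below 0.12 rad) and angle between the z axis of each of slate1_c, slate2_c, slate3_c, slate4_c and the z axis of pile, either way round below 0.06 rad and height (world z) of each of slate1_c, slate2_c, slate3_c, slate4_c below 0.06 m and (angle between the x axis of slate2_c and the y axis of pile, either way round below 0.12 rad or angle between the x axis of slate2_c and the x axis of pile, either way round below 0.12 rad) and (angle between the x axis of slate3_c and the y axis of pile, either way round below 0.12 rad or angle between the x axis of slate3_c and the x axis of pile, either way round below 0.12 rad) and (angle between the x axis of slate4_c and the y axis of pile, either way round below 0.12 rad or angle between the x axis of slate4_c and the x axis of pile, either way round below 0.12 rad) and angle between each of turner_ball, opener_ball, muddler_ball's own x axis and vertical below 0.4 rad and ((z of turner_tip in the frame of bay1 below 0.02 m and x of turner_tip in the frame of bay1 between -0.034 and 0.034 m and y of turner_tip in the frame of bay1 between -0.02 and 0.02 m) or (z of turner_tip in the frame of bay2 below 0.02 m and x of turner_tip in the frame of bay2 between -0.034 and 0.034 m and y of turner_tip in the frame of bay2 between -0.02 and 0.02 m) or (z of turner_tip in the frame of bay3 below 0.02 m and x of turner_tip in the frame of bay3 between -0.034 and 0.034 m and y of turner_tip in the frame of bay3 between -0.02 and 0.02 m)) and ((z of opener_tip in the frame of bay1 below 0.02 m and x of opener_tip in the frame of bay1 between -0.034 and 0.034 m and y of opener_tip in the frame of bay1 between -0.02 and 0.02 m) or (z of opener_tip in the frame of bay2 below 0.02 m and x of opener_tip in the frame of bay2 between -0.034 and 0.034 m and y of opener_tip in the frame of bay2 between -0.02 and 0.02 m) or (z of opener_tip in the frame of bay3 below 0.02 m and x of opener_tip in the frame of bay3 between -0.034 and 0.034 m and y of opener_tip in the frame of bay3 between -0.02 and 0.02 m)) and ((z of muddler_tip in the frame of bay1 below 0.02 m and x of muddler_tip in the frame of bay1 between -0.034 and 0.034 m and y of muddler_tip in the frame of bay1 between -0.02 and 0.02 m) or (z of muddler_tip in the frame of bay2 below 0.02 m and x of muddler_tip in the frame of bay2 between -0.034 and 0.034 m and y of muddler_tip in the frame of bay2 between -0.02 and 0.02 m) or (z of muddler_tip in the frame of bay3 below 0.02 m and x of muddler_tip in the frame of bay3 between -0.034 and 0.034 m and y of muddler_tip in the frame of bay3 between -0.02 and 0.02 m)) and horizontal distance between turner_tip and opener_tip above 0.033 m and horizontal distance between each of turner_tip, opener_tip and muddler_tip above 0.033 m); the robot touches nothing.
It fails at once if a bystander is moved by more than 30 mm (distance of any of can, tin, canister, jar, mill from where it was at the start of the episode above 0.03 m).
It fails at once if a tool goes into the bay block leaning more than 0.5 rad from upright ((z of turner_tip in the frame of caddy below 0.115 m and x of turner_tip in the frame of caddy between 0.0555 and 0.1195 m and y of turner_tip in the frame of caddy between -0.12 and 0.12 m and angle between turner_ball's own x axis and vertical above 0.5 rad) or (z of opener_tip in the frame of caddy below 0.115 m and x of opener_tip in the frame of caddy between 0.0555 and 0.1195 m and y of opener_tip in the frame of caddy between -0.12 and 0.12 m and angle between opener_ball's own x axis and vertical above 0.5 rad) or (z of muddler_tip in the frame of caddy below 0.115 m and x of muddler_tip in the frame of caddy between 0.0555 and 0.1195 m and y of muddler_tip in the frame of caddy between -0.12 and 0.12 m and angle between muddler_ball's own x axis and vertical above 0.5 rad)).
Of slate1, slate2, slate3, slate4 only 3 to 4 are there at a start; the rules pass over those that are not, and their reading is None.
Of turner, opener, muddler only 2 to 3 are there at a start; the rules pass over those that are not, and their reading is None.
At some moment in a run one of slate1, slate2, slate3, slate4 may be knocked a few centimetres aside while the robot is not near it.
It also fails if it takes over 210 s, if anything falls off the work surface, if the arm or the gripper's body presses on something with over 40 N, if the wrist force passes 120 N, or if a joint passes its speed limit or range.

## Working session

There is one attempt and no reset: what is moved stays moved. The work goes in short steps, Python scripts to look and compute and a tool call to move; the robot and the scene stay as the last step left them, time stands still between calls to the robot, and variables do not carry over. Pictures are saved under pics/ and viewed, about 12 in all and at most 16, crops included, and the job is handed in when it is done.

Besides the shell and the picture viewer there is one more tool, called after "Request:" as name(argument=value, ...) on one line, values as JSON. send_rows: Moves the arm, as the interface text tells. Its arguments: {"type":"object","properties":{"motion":{"type":"array"},"hand":{"type":"number"},"squeeze":{"type":"number"}},"required":["motion"]}

```bash
mkdir -p pics; ls; cat > h.py <<'E'
from station import *
import numpy as np, cv2
def pts(g):
    h,w=g['range_z'].shape; f=h/2/np.tan(np.radians(g['vertical_fov'])/2)
    v,u=np.mgrid[:h,:w]; z=g['range_z']
    P=np.stack([(u-g['cx'])/f*z,-(v-g['cy'])/f*z,-z],-1)
    T=np.array(g['cam_to_world']); W=P@T[:3,:3].T+T[:3,3]; W[z==0]=np.nan
    return W
E
python3 - <<'E'
from h import *
print(get_state())
for n in('scene','top'):
    g=grab_frame(n); print({k:v for k,v in g.items() if k not in('frame','range_z')})
    cv2.imwrite(f'pics/{n}0.png',cv2.resize(g['frame'],None,fx=1.5,fy=1.5)); np.savez(n+'0.npz',**{k:v for k,v in g.items()})
    W=pts(g); print(np.isnan(W[...,0]).mean(), np.nanpercentile(W.reshape(-1,3),[1,50,99],axis=0))
E
```

```text
pics
{'t': 0.0, 'q': array([-1.00988147e+00,  3.59390602e-01,  1.10592846e-02, -3.42754280e-04,
       -1.22410804e+00, -2.88133175e-01]), 'qd': array([-0.00039627,  0.00053206,  0.00192828, -0.00018314,  0.00184596,
        0.00013659]), 'joint_efforts': array([-1.63360477e-03, -5.82714951e+01,  2.93061233e+01,  6.99728251e+00,
        6.99762837e-03, -2.05653159e-04]), 'eef_pos': array([ 0.18181887, -0.64984842,  0.40372156]), 'ee_rot': array([ 3.13992579e+00, -1.58005215e-04, -2.86892757e+00]), 'force': array([ 0.76183561,  0.223455  , -0.20269038]), 'moment': array([-0.01082441,  0.01886   , -0.02342747]), 'width': 0.08750404264299405}
{'vertical_fov': 55.36612144207243, 'cx': 252.35071781575007, 'cy': 193.54393870851692, 'cam_to_world': array([[-0.31790008, -0.71078104,  0.62747897,  1.22275984],
       [ 0.94812286, -0.23944184,  0.20911874,  0.20752141],
       [ 0.00160708,  0.66140602,  0.75002633,  0.9074522 ],
       [ 0.        ,  0.        ,  0.        ,  1.        ]])}
0.004145304361979167 [[-0.89369185 -1.90493792 -0.75392764]
 [ 0.4412719  -0.0214443   0.00243299]
 [ 1.03388374  0.7305077   0.4288307 ]]
{'vertical_fov': 51.92426416079446, 'cx': 260.77184865490864, 'cy': 193.2515794892488, 'cam_to_world': array([[-0.02677667,  0.99872198, -0.04286522,  0.43020313],
       [-0.99947429, -0.02596343,  0.01941774, -0.00830873],
       [ 0.01828   ,  0.04336262,  0.99889215,  1.45509828],
       [ 0.        ,  0.        ,  0.        ,  1.        ]])}
0.004241943359375 [[-3.02796329e-01 -1.35179321e+00 -7.59679590e-01]
 [ 5.02311164e-01 -1.65105976e-02  1.32595536e-03]
 [ 1.61108426e+00  1.32781763e+00  8.17811577e-01]]
```

View pics/top0.png

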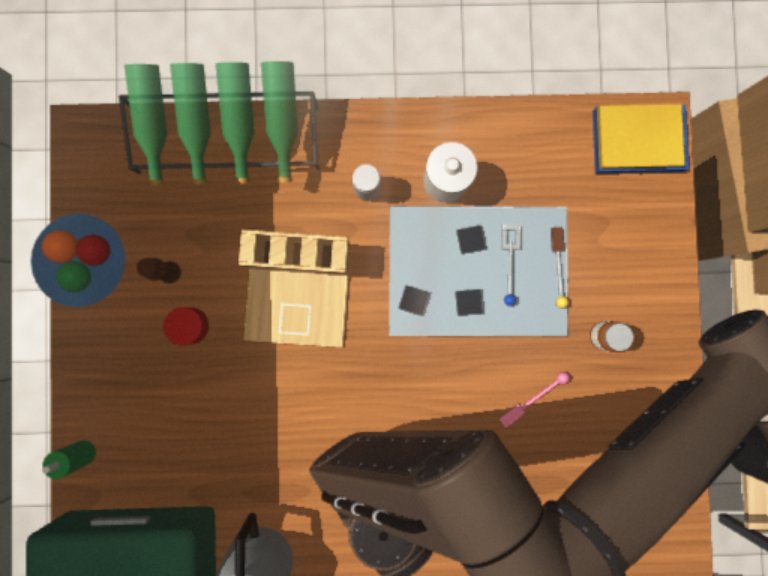

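View pics/scene0.png

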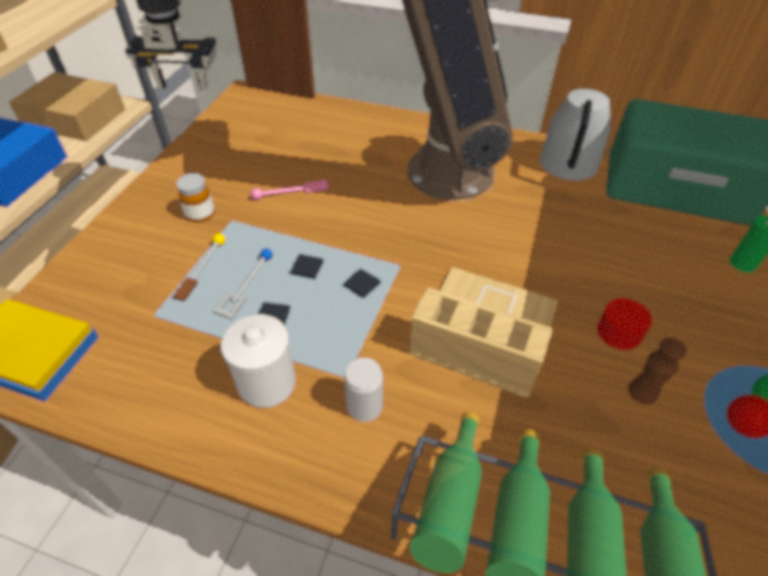

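The pictures show three slates (top view px 415,300; 470,238; 469,302), the opener with its blue ball at (510,300), the muddler with its yellow ball at (562,302), and no turner. The pink look-alike is at (535,400) and the caddy at (297,290). The jar sits close to the muddler ball.

```bash
cat >> h.py <<'E'
def ray(g,uv,z):
    uv=np.asarray(uv,float).reshape(-1,2); f=g['range_z'].shape[0]/2/np.tan(np.radians(g['vertical_fov'])/2)
    T=np.array(g['cam_to_world']); d=np.c_[(uv[:,0]-g['cx'])/f,-(uv[:,1]-g['cy'])/f,-np.ones(len(uv))]@T[:3,:3].T
    return T[:3,3]+d*((z-T[2,3])/d[:,2])[:,None]
def cont(m,amin=8):
    return [c for c in cv2.findContours(m.astype(np.uint8),cv2.RETR_EXTERNAL,cv2.CHAIN_APPROX_NONE)[0] if cv2.contourArea(c)>=amin]
def rect(g,c,z):
    p=ray(g,c.reshape(-1,2),z)[:,:2]; (x,y),s,a=cv2.minAreaRect((p*1000).astype(np.float32)); return np.round([x,y,*s,a],1)
def blob(g,m,z,amin=8):  # centroid(s) mm at plane z
    out=[]
    n,l,s,c=cv2.connectedComponentsWithStats(m.astype(np.uint8))
    for i in range(1,n):
        if s[i,4]>=amin: out.append((s[i,4],np.round(ray(g,c[i],z)[0,:2]*1000,1)))
    return out
def masks(g):
    b,gr,r=[g['frame'][...,i].astype(int) for i in range(3)]; mx=np.maximum(np.maximum(b,gr),r); mn=np.minimum(np.minimum(b,gr),r)
    return dict(blue=(b>150)&(r<70)&(gr<120),yellow=(r>180)&(gr>150)&(b<90),dark=(mx<85)&(mx-mn<30),white=(mn>190))
def look(g,reg=(.35,.85,-.35,.35)):
    W=pts(g); M=masks(g); inr=(W[...,0]>reg[0])&(W[...,0]<reg[1])&(W[...,1]>reg[2])&(W[...,1]<reg[3])
    for k in('blue','yellow'): print(k,blob(g,M[k]&inr&(W[...,2]<.3),.019))
    for c in cont(M['dark']&inr&(W[...,2]<.08),60):
        print('dark',rect(g,c,.016))
E
python3 - <<'E'
from h import *
for n in('top','scene'):
    g=dict(np.load(n+'0.npz')); print(n); look(g)
    W=pts(g); inr=(W[...,0]>.35)&(W[...,0]<.75)&(abs(W[...,1]-.2)<.25)
    f=g['frame'].astype(int);mat=(f[...,0]-f[...,2]>8)&(f[...,2]>100)&(abs(W[...,2])<.03)
    for c in cont(mat,2000): print('mat',rect(g,c,.004))
    z=W[...,2]
    m=inr&(z>.114)&(z<.13)
    for c in cont(m,100): print('blocktop',rect(g,c,.122))
    if n=='top':
        m=inr&(z>.006)&(z<.03)
        for c in cont(m,300): print('deck',rect(g,c,.012))
        wh=inr&(z<.03)&(f.min(-1)>185)
        for c in cont(wh,30): print('white',rect(g,c,.012))
    print('ztypical mat', np.nanmedian(z[mat]))
    for nm,(zl,zh,x,y) in dict(jar=(.09,.11,.4,-.35),canister=(.15,.18,.75,-.0),can=(.105,.125,.72,.15)).items():
        mm=(z>zl)&(z<zh)&(np.hypot(W[...,0]-x,W[...,1]-y)<.13)
        for c in cont(mm,30): print(nm,rect(g,c,(zl+zh)/2))
g=dict(np.load('top0.npz')); cv2.imwrite('pics/crop.png',cv2.resize(g['frame'][130:240,155:400],None,fx=3.2,fy=3.2,interpolation=2))
E
```

```text
top
blue [(np.int32(26), array([ 461.8, -322.8]))]
yellow [(np.int32(9), array([769.7, 223.5]))]
dark [ 458.2 -224.8   56.3   58.5    3.8]
dark [470.2 -79.3  32.3  55.5  70. ]
dark [ 611.8 -235.2   57.3   58.7    9.5]
mat [ 536.7 -253.2  429.1  311.9   88.5]
blocktop [581.3 186.2 240.4  80.5  84.3]
deck [457.4 198.1 247.  183.6  83.9]
white [528.4 -43.6  18.3 290.3  88.5]
ztypical mat 0.004926066171738297
can [606.1 161.9 153.3  27.8  84.2]
can [741.4  35.3  60.1  25.7   6.6]
can [824.9 197.6  32.6  53.3  32.2]
scene
blue [(np.int32(18), array([ 458.4, -321.7]))]
yellow [(np.int32(22), array([710.5, 218.3]))]
dark [ 602.2 -230.9   36.7   55.4    8.3]
dark [467.4 -84.7  56.1  57.7  68.8]
dark [ 459.  -218.8   56.6   54.1    4.1]
mat [ 532.4 -247.5  430.9  310.6   88.2]
blocktop [736.3  21.7  34.4  58.8   0.9]
blocktop [583.1 188.9 239.8  88.2  84.4]
ztypical mat 0.005142677473560453
can [816.4 204.7  24.3  43.5  15.4]
can [742.1  37.4  62.8  28.1  19.5]
can [604.3 161.2 158.5  40.9  84.1]
```

View pics/crop.png

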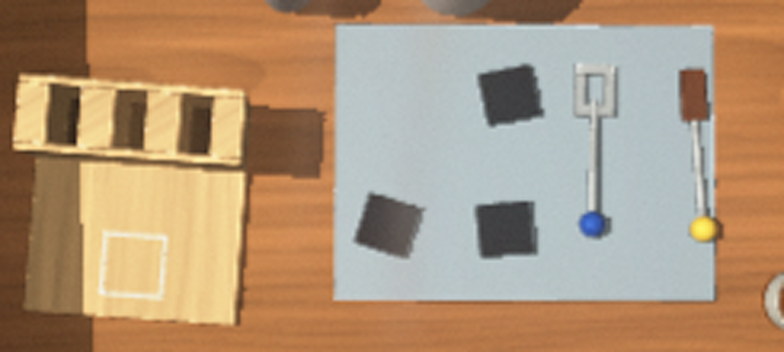

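The crop shows the outline at crop (133,264), bays at (62,113), (130,118) and (196,125), the opener running from (592,224) to (595,90), and the muddler from (703,229) to (693,95).

```bash
python3 - <<'E'
from h import *
for n in('top','scene'):
    g=dict(np.load(n+'0.npz')); print(n); W=pts(g); f=g['frame'].astype(int);hsv=cv2.cvtColor(g['frame'],cv2.COLOR_BGR2HSV);H,S,V=[hsv[...,i].astype(int) for i in range(3)]
    box=lambda a,b,c,d:(W[...,0]>a)&(W[...,0]<b)&(W[...,1]>c)&(W[...,1]<d)
    print('yel',blob(g,box(.4,.55,-.5,-.35)&(abs(H-28)<6)&(S>120),.019))
    print('blu',blob(g,box(.4,.55,-.4,-.28)&(abs(H-110)<14)&(S>130),.019))
    print('brown',blob(g,box(.52,.7,-.5,-.35)&((H<15)|(H>172))&(S>80)&(V<170),.019))
    dk=box(.36,.7,-.47,-.02)&(V<100)&(W[...,2]<.05)
    for c in cont(dk,60): print('slate/head',rect(g,c,.016))
    print(blob(g,dk,.016,40))
    fr=box(.5,.7,-.36,-.28)&(H<200)&(S<22)&(abs(W[...,2]-.01)<.02)
    for c in cont(fr,15): print('frame?',rect(g,c,.01))
    d=box(.38,.5,.12,.27)&(W[...,2]<.03); 
    w=d&(S<np.nanpercentile(S[d],50)-35)
    for c in cont(w,40): print('outline',rect(g,c,.012))
    z=W[...,2]
    for nm,x,y,zz in(('jar',.40,-.42,.1),('canister',.74,-.16,.167),('can',.72,.03,.115)):
        m=(np.hypot(W[...,0]-x,W[...,1]-y)<.12)&(abs(z-zz)<.012)
        if m.sum()>5: print(nm,m.sum(),(np.nanmin(W[m],0)*1000).round(),(np.nanmax(W[m],0)*1000).round())
E
```

```text
top
yel [(np.int32(34), array([ 453.4, -449.8]))]
blu [(np.int32(36), array([ 461.7, -324.7]))]
brown [(np.int32(114), array([ 606.2, -446.1]))]
slate/head [ 458.5 -224.8   57.1   59.5    3.4]
slate/head [467.  -89.8  56.7  56.7  70. ]
slate/head [ 612.2 -235.5   58.    60.8    9.5]
[(np.int32(258), array([ 612.1, -235.1])), (np.int32(235), array([466.9, -88.4])), (np.int32(258), array([ 458.5, -224.9]))]
frame? [ 595.2 -318.9   81.2  190.8   89.8]
outline [428.5 201.2  74.   73.7  84. ]
jar 47 [ 352. -537.   89.] [ 390. -522.  107.]
canister 80 [ 740. -192.  155.] [ 777. -155.  170.]
can 277 [606. -15. 103.] [776.  77. 126.]
scene
yel [(np.int32(50), array([ 444.4, -449.9]))]
blu [(np.int32(36), array([ 455. , -321.1]))]
brown [(np.int32(116), array([ 608.3, -439.4]))]
slate/head [ 600.7 -230.6   38.9   60.5    1.2]
slate/head [467.7 -84.5  58.   60.9  68.3]
slate/head [ 458.8 -218.8   60.2   57.6    3.7]
[(np.int32(218), array([ 459.3, -218.8])), (np.int32(239), array([467.9, -84. ])), (np.int32(145), array([ 599.1, -229.4]))]
frame? [ 5.908e+02 -3.171e+02  2.034e+02  8.280e+01  3.000e-01]
outline [414.4 205.5  75.1  58.   85.8]
jar 58 [ 349. -539.   89.] [ 393. -518.  105.]
canister 117 [ 746. -187.  155.] [ 775. -157.  172.]
can 464 [606. -12. 103.] [776.  75. 123.]
```

```bash
cat >> h.py <<'E'
from scipy.spatial.transform import Rotation as Ro
def go(x,y,z,yaw,s=None):  # grasp point target (m), tool yaw deg -> offset cm, turn deg
    s=s or get_state(); R=Ro.from_euler('xyz',s['ee_rot'])
    d=R.inv().apply(np.array([x,y,z+.159])-s['eef_pos'])*100
    t=-((yaw-np.degrees(s['ee_rot'][2])+180)%360-180)
    print('offset',d.round(2),'turn',round(t,1),'| n',int(np.ceil(max(np.linalg.norm(d)/5,abs(t)/8.59))))
def st():
    s=get_state(); print('t',s['t'],'grasp',(s['eef_pos']-[0,0,.159]).round(4),'rot',np.degrees(s['ee_rot']).round(1),'F',s['force'].round(1),'w',s['width'].round(4),'q',s['q'].round(2))
E
python3 -c "
from h import *
go(.4585,-.3225,.10,177.3)"
```

```text
offset [-35.47  24.05  14.51] turn 18.3 | n 10
```

Request:
send_rows(motion=[{"offset":[-35.5,24,0],"turn":18.3},{"offset":[-35.5,24,0],"turn":18.3},{"offset":[-35.5,24,0],"turn":18.3},{"offset":[-35.5,24,0],"turn":18.3},{"offset":[-35.5,24,0],"turn":18.3},{"offset":[-35.5,24,0],"turn":18.3},{"offset":[-35.5,24,0],"turn":18.3},{"offset":[-35.5,24,0],"turn":18.3}], hand=1, squeeze=40)

```text
t: 0.9
eef_pos: [0.4391, -0.3459, 0.4046]
ee_rot: [3.141, -0.0, 3.095]
force: [0.4, -1.0, -0.5]
width: 0.0875
```

Request:
send_rows(motion=[{"offset":[0,0,4],"turn":0},{"offset":[0,0,8],"turn":0},{"offset":[0,0,12],"turn":0},{"offset":[0,0,15],"turn":0},{"offset":[0,0,15],"turn":0},{"offset":[0,0,15],"turn":0}])

```text
t: 1.5
eef_pos: [0.4385, -0.348, 0.2549]
ee_rot: [-3.142, -0.001, 3.095]
force: [1.0, -0.6, 1.1]
width: 0.0874
```

```bash
python3 - <<'E'
from h import *
st(); go(.4585,-.3225,.10,177.3)
g=grab_frame('scene'); W=pts(g)
cv2.imwrite('pics/s1.png',cv2.resize(g['frame'][100:260,60:300],None,fx=3,fy=3,interpolation=2))
for nm,x,y,zz in(('jar',.37,-.55,.1),('canister',.74,-.16,.167),('can',.74,.03,.115)):
    m=(np.hypot(W[...,0]-x,W[...,1]-y)<.08)&(abs(W[...,2]-zz)<.012)
    print(nm,m.sum(),(np.nanmin(W[m],0)*1000).round(),(np.nanmax(W[m],0)*1000).round())
E
```

```text
Traceback (most recent call last):
  File "h.py", line 38, in st
    s=get_state(); print('t',s['t'],'grasp',(s['eef_pos']-[0,0,.159]).round(4),'rot',np.degrees(s['ee_rot']).round(1),'F',s['force'].round(1),'w',s['width'].round(4),'q',s['q'].round(2))
                                                                                                                                                  ^^^^^^^^^^^^^^^^
AttributeError: 'float' object has no attribute 'round'
```

```bash
sed -i "s/s\['width'\].round(4)/round(float(s['width']),4)/" h.py; python3 - <<'E'
from h import *
st(); go(.4585,-.3225,.10,177.3)
g=grab_frame('scene'); W=pts(g)
for nm,x,y,zz in(('jar',.37,-.55,.1),('canister',.74,-.16,.167),('can',.74,.03,.115)):
    m=(np.hypot(W[...,0]-x,W[...,1]-y)<.08)&(abs(W[...,2]-zz)<.012)
    print(nm,m.sum(),(np.nanmin(W[m],0)*1000).round(),(np.nanmax(W[m],0)*1000).round())
E
```

```text
t 1.5 grasp [ 0.4385 -0.348   0.0959] rot [-1.800e+02 -1.000e-01  1.774e+02] F [ 1.  -0.6  1.1] w 0.0874 q [-0.32  0.32 -0.43  0.   -0.82 -1.3 ]
offset [-1.88  2.64 -0.41] turn 0.1 | n 1
jar 189 [ 335. -583.   88.] [ 395. -522.  105.]
canister 118 [ 747. -186.  155.] [ 774. -154.  171.]
can 464 [714. -11. 103.] [777.  53. 119.]
```

Request:
send_rows(motion=[{"offset":[-1.9,2.6,2],"turn":0},{"offset":[-1.9,2.6,4],"turn":0},{"offset":[-1.9,2.6,4],"turn":0},{"offset":[-1.9,2.6,4],"turn":0}])

```text
t: 1.95
eef_pos: [0.4589, -0.3231, 0.2163]
ee_rot: [-3.141, 0.002, 3.095]
force: [-0.3, 0.4, -0.1]
width: 0.0878
```

```bash
python3 - <<'E'
from h import *
st(); go(.4585,-.3225,.024,177.3)
g=grab_frame('scene')
cv2.imwrite('pics/s1.png',cv2.resize(g['frame'][110:230,90:290],None,fx=4,fy=4,interpolation=2))
E
```

```text
t 1.95 grasp [ 0.4589 -0.3231  0.0573] rot [-1.800e+02  1.000e-01  1.774e+02] F [-0.3  0.4 -0.1] w 0.0878 q [-0.26  0.37 -0.47  0.   -0.73 -1.35]
offset [0.05 0.06 3.33] turn 0.1 | n 1
```

View pics/s1.png

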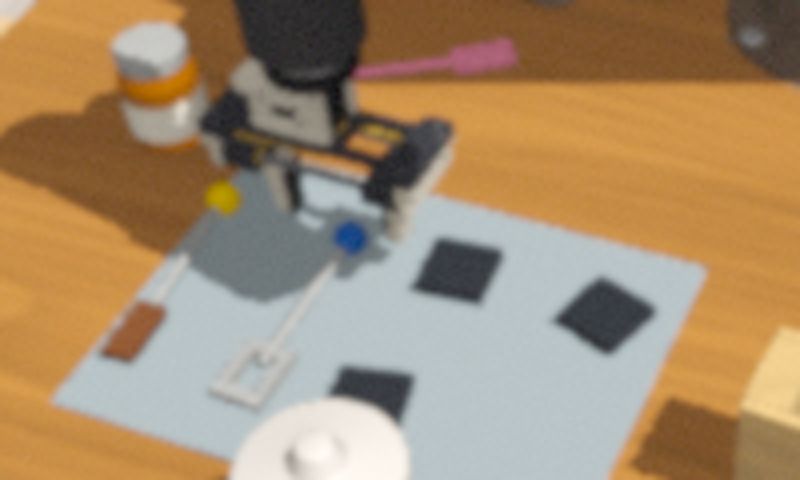

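The fingers straddle the blue ball (crop 350,237). I'll descend, clamp at 40 N and lift.

Request:
send_rows(motion=[{"offset":[0,0,1.5],"turn":0},{"offset":[0,0,2.5],"turn":0},{"offset":[0,0,3.3],"turn":0},{"offset":[0,0,3.3],"turn":0},{"offset":[0,0,3.3],"turn":0}])

```text
t: 2.5
eef_pos: [0.4586, -0.323, 0.1824]
ee_rot: [-3.141, 0.001, 3.095]
force: [-0.3, -0.0, 4.8]
width: 0.0878
```

Request:
send_rows(motion=[{"offset":[0,0,0],"turn":0},{"offset":[0,0,0],"turn":0},{"offset":[0,0,0],"turn":0},{"offset":[0,0,0],"turn":0},{"offset":[0,0,0],"turn":0},{"offset":[0,0,0],"turn":0}], hand=-1, squeeze=40)

```text
t: 3.1
eef_pos: [0.459, -0.323, 0.1824]
ee_rot: [-3.141, 0.002, 3.095]
force: [0.3, 0.4, 5.4]
width: 0.045
```

Request:
send_rows(motion=[{"offset":[0,0,-0.1],"turn":0},{"offset":[0,0,-0.1],"turn":0},{"offset":[0,0,-0.1],"turn":0},{"offset":[0,0,-0.1],"turn":0},{"offset":[0,0,-0.1],"turn":0},{"offset":[0,0,-0.1],"turn":0}])

```text
t: 3.7
eef_pos: [0.4584, -0.3228, 0.1827]
ee_rot: [-3.142, -0.0, 3.095]
force: [-1.2, 0.0, 2.1]
width: 0.0283
```

Request:
send_rows(motion=[{"offset":[0,0,-4],"turn":0},{"offset":[0,0,-8],"turn":0},{"offset":[0,0,-12],"turn":0},{"offset":[0,0,-16],"turn":0},{"offset":[0,0,-20],"turn":0},{"offset":[0,0,-24],"turn":0},{"offset":[0,0,-28],"turn":0},{"offset":[0,0,-32],"turn":0}])

```text
t: 4.5
eef_pos: [0.4579, -0.3225, 0.5039]
ee_rot: [3.141, -0.001, 3.095]
force: [0.8, -0.6, -2.5]
width: 0.028
```

```bash
python3 -c "
from h import *
st(); go(.5825,.1885,.345,-95.7)"
```

```text
t 4.5 grasp [ 0.4579 -0.3225  0.3449] rot [180.   -0.  177.3] F [ 0.8 -0.6 -2.5] w 0.028 q [-0.26  0.12 -0.08 -0.   -1.37 -1.35]
offset [-1.006e+01  5.162e+01  1.000e-02] turn -87.0 | n 11
```

Request:
send_rows(motion=[{"offset":[0,0,0],"turn":0},{"offset":[0,0,0],"turn":0},{"offset":[0,0,0],"turn":0},{"offset":[0,0,0],"turn":0},{"offset":[0,0,0],"turn":0},{"offset":[0,0,0],"turn":0},{"offset":[0,0,0],"turn":0},{"offset":[0,0,0],"turn":0}], squeeze=9)

```text
t: 5.3
eef_pos: [0.4585, -0.3227, 0.5026]
ee_rot: [3.142, 0.0, 3.095]
force: [0.1, 0.4, -0.8]
width: 0.0292
```

Request:
send_rows(motion=[{"offset":[0,0,0],"turn":0},{"offset":[0,0,0],"turn":0},{"offset":[0,0,0],"turn":0},{"offset":[0,0,0],"turn":0},{"offset":[0,0,0],"turn":0},{"offset":[0,0,0],"turn":0},{"offset":[0,0,0],"turn":0},{"offset":[0,0,0],"turn":0}])

```text
t: 6.1
eef_pos: [0.4584, -0.3227, 0.5026]
ee_rot: [3.142, -0.0, 3.095]
force: [0.0, 0.4, -0.5]
width: 0.0288
```

```bash
python3 - <<'E'
from h import *
st(); g=grab_frame('scene')
cv2.imwrite('pics/s2.png',cv2.resize(g['frame'][20:260,50:350],None,fx=2,fy=2,interpolation=2))
E
```

```text
t 6.1 grasp [ 0.4584 -0.3227  0.3436] rot [180.   -0.  177.3] F [ 0.   0.4 -0.5] w 0.0288 q [-0.26  0.12 -0.08  0.   -1.37 -1.35]
```

View pics/s2.png

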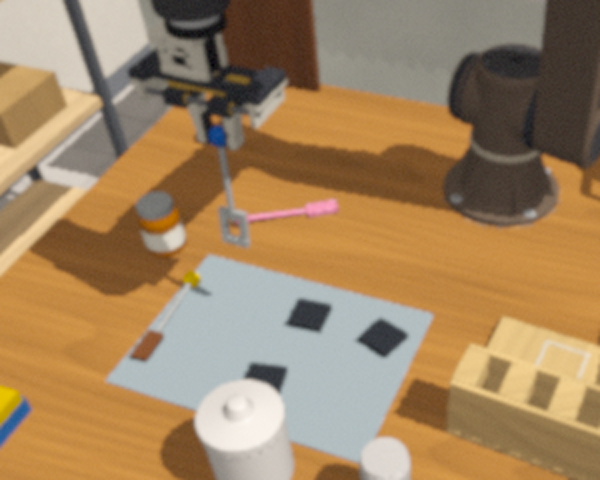

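The opener hangs: ball at (218,135), head below it at (233,228). I'll check the verticality numerically.

```bash
cat >> h.py <<'E'
def hang(g,x,y,zb,hue):
    W=pts(g); hsv=cv2.cvtColor(g['frame'],cv2.COLOR_BGR2HSV).astype(int)
    near=(np.hypot(W[...,0]-x,W[...,1]-y)<.09)
    b=near&(abs(hsv[...,0]-hue)<14)&(hsv[...,1]>110)&(abs(W[...,2]-zb)<.05)
    print('ball',b.sum(),np.nanmedian(W[b],0).round(4), blob(g,b,zb))
    for a in (.04,.09,.125,.155,.175):
        m=near&(abs(W[...,2]-(zb-a))<.008); print(a,m.sum(),np.nanmedian(W[m],0).round(4) if m.sum() else '')
E
python3 - <<'E'
from h import *
g=grab_frame('scene'); hang(g,.4584,-.3227,.3386,110)
g=grab_frame('top'); look(g)
go(.5825,.1885,.345,-95.7)
E
```

```text
ball 71 [ 0.4667 -0.3185  0.3454] [(np.int32(71), array([ 457.9, -325.1]))]
0.04 16 [ 0.4624 -0.3197  0.2991]
0.09 14 [ 0.4648 -0.3206  0.2483]
0.125 56 [ 0.4665 -0.3196  0.2121]
0.155 43 [ 0.4693 -0.3336  0.1841]
0.175 59 [ 0.4724 -0.3225  0.164 ]
blue []
yellow [(np.int32(11), array([769.3, 223.4]))]
dark [470.2 -79.3  32.3  55.5  70. ]
offset [-10.01  51.64  -0.13] turn -87.0 | n 11
```

Request:
send_rows(motion=[{"offset":[0,0,0],"turn":0},{"offset":[0,0,0],"turn":0},{"offset":[0,0,0],"turn":0},{"offset":[0,0,0],"turn":0}], squeeze=40)

```text
t: 6.65
eef_pos: [0.4584, -0.3227, 0.5027]
ee_rot: [-3.142, 0.0, 3.095]
force: [-0.3, 0.9, -1.4]
width: 0.0286
```

```bash
python3 -c "
from h import *
go(.589,.257,.350,-95.7)"
```

```text
offset [-10.34  58.52  -0.63] turn -87.0 | n 12
```

Request:
send_rows(motion=[{"offset":[-0.7,4,-0.6],"turn":-6},{"offset":[-1.4,8,-0.6],"turn":-12},{"offset":[-2.1,12,-0.6],"turn":-18},{"offset":[-2.8,16,-0.6],"turn":-24},{"offset":[-3.5,20,-0.6],"turn":-30},{"offset":[-4.2,24,-0.6],"turn":-36},{"offset":[-4.9,28,-0.6],"turn":-42},{"offset":[-5.6,32,-0.6],"turn":-48}])

```text
t: 7.45
eef_pos: [0.5292, -0.004, 0.509]
ee_rot: [-3.141, 0.001, -2.346]
force: [0.4, -0.5, -0.9]
width: 0.0281
```

```bash
python3 -c "
from h import *
st();go(.589,.257,.350,-95.7)"
```

```text
t 7.45 grasp [ 0.5292 -0.004   0.35  ] rot [-180.     0.  -134.4] F [ 0.4 -0.5 -0.9] w 0.0281 q [ 0.36  0.06 -0.13  0.   -1.37 -1.14]
offset [-2.283e+01  1.400e+01  1.000e-02] turn -38.7 | n 6
```

Request:
send_rows(motion=[{"offset":[-4,2.5,0],"turn":-7},{"offset":[-8,5,0],"turn":-14},{"offset":[-12,7.4,0],"turn":-21},{"offset":[-16,9.8,0],"turn":-28},{"offset":[-20,12.3,0],"turn":-35},{"offset":[-22.8,14,0],"turn":-38.7},{"offset":[-22.8,14,0],"turn":-38.7},{"offset":[-22.8,14,0],"turn":-38.7}])

```text
t: 8.25
eef_pos: [0.5901, 0.2559, 0.5078]
ee_rot: [3.141, -0.001, -1.674]
force: [-0.0, -0.4, -0.9]
width: 0.0277
```

```bash
python3 - <<'E'
from h import *
st()
for n in('scene','top'):
    g=grab_frame(n); s=get_state()['eef_pos']; hang(g,s[0],s[1],s[2]-.159-.005,110)
    W=pts(g);z=W[...,2]; m=(abs(W[...,0]-.58)<.1)&(abs(W[...,1]-.19)<.16)&(abs(z-.122)<.008)
    for c in cont(m,100): print('blocktop',rect(g,c,.122))
    if n=='scene': cv2.imwrite('pics/s3.png',cv2.resize(g['frame'][60:270,240:400],None,fx=2.8,fy=2.8,interpolation=2))
E
```

```text
t 8.25 grasp [0.5901 0.2559 0.3488] rot [ 1.799e+02 -1.000e-01 -9.590e+01] F [-0.  -0.4 -0.9] w 0.0277 q [ 0.71  0.26  0.11  0.   -1.42 -0.82]
ball 0 [nan nan nan] []
0.04 16 [0.5918 0.2621 0.3033]
0.09 19 [0.5933 0.2658 0.2541]
0.125 51 [0.5985 0.2664 0.2186]
0.155 28 [0.6115 0.2713 0.1887]
0.175 34 [0.6067 0.2765 0.1697]
blocktop [582.8 189.  239.8  87.7  84.2]
ball 1 [0.5831 0.2461 0.3547] []
0.04 0 
0.09 0 
0.125 16 [0.6035 0.2619 0.2181]
0.155 1 [0.6077 0.2602 0.1973]
0.175 8 [0.5935 0.2664 0.1696]
blocktop [580.5 177.4 222.2  80.3  84.3]
  return np.nanmean(a, axis, out=out, keepdims=keepdims)
```

View pics/s3.png

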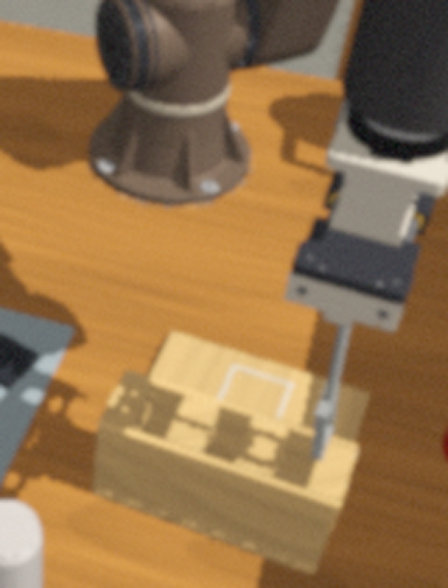

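Request:
send_rows(motion=[{"offset":[0,0,0],"turn":0},{"offset":[0,0,0],"turn":0},{"offset":[0,0,0],"turn":0},{"offset":[0,0,0],"turn":0},{"offset":[0,0,0],"turn":0},{"offset":[0,0,0],"turn":0},{"offset":[0,0,0],"turn":0},{"offset":[0,0,0],"turn":0}], squeeze=6)

```text
t: 9.15
eef_pos: [0.59, 0.2549, 0.5086]
ee_rot: [3.142, -0.0, -1.675]
force: [-0.5, 0.4, -0.1]
width: 0.0287
```

Request:
send_rows(motion=[{"offset":[0,0,0],"turn":0},{"offset":[0,0,0],"turn":0},{"offset":[0,0,0],"turn":0},{"offset":[0,0,0],"turn":0}], squeeze=40)

```text
t: 9.55
eef_pos: [0.59, 0.2549, 0.5086]
ee_rot: [3.142, -0.0, -1.675]
force: [-0.1, 0.2, -0.3]
width: 0.0283
```

```bash
python3 - 2>/dev/null <<'E'
from h import *
st()
for n in('scene','top'):
    g=grab_frame(n); s=get_state()['eef_pos']; hang(g,s[0],s[1],s[2]-.159-.005,110)
g=grab_frame('scene');W=pts(g)
# dark openings of the bays seen by scene: rays on rim plane
hsv=cv2.cvtColor(g['frame'],cv2.COLOR_BGR2HSV).astype(int)
E
```

```text
t 9.55 grasp [0.59   0.2549 0.3496] rot [180.  -0. -96.] F [-0.1  0.2 -0.3] w 0.0283 q [ 0.71  0.26  0.11 -0.   -1.42 -0.82]
ball 0 [nan nan nan] []
0.04 19 [0.5923 0.261  0.3032]
0.09 19 [0.5928 0.265  0.2539]
0.125 56 [0.5997 0.265  0.2192]
0.155 27 [0.612  0.2708 0.1883]
0.175 34 [0.6118 0.2749 0.1705]
ball 2 [0.5847 0.2464 0.3536] []
0.04 0 
0.09 0 
0.125 18 [0.6051 0.2609 0.2184]
0.155 1 [0.6051 0.2613 0.1925]
0.175 13 [0.5913 0.2666 0.1695]
```

Request:
send_rows(motion=[{"offset":[0.95,0.1,0],"turn":0},{"offset":[0.95,0.1,1],"turn":0},{"offset":[0.95,0.1,2],"turn":0},{"offset":[0.95,0.1,3],"turn":0},{"offset":[0.95,0.1,4],"turn":0},{"offset":[0.95,0.1,5],"turn":0},{"offset":[0.95,0.1,6],"turn":0},{"offset":[0.95,0.1,6],"turn":0}])

```text
t: 10.5
eef_pos: [0.5877, 0.2455, 0.4465]
ee_rot: [3.139, -0.002, -1.675]
force: [0.5, 0.2, -2.0]
width: 0.0283
```

```bash
python3 - 2>/dev/null <<'E'
from h import *
st()
g=grab_frame('scene')
cv2.imwrite('pics/s4.png',cv2.resize(g['frame'][120:260,270:400],None,fx=4,fy=4,interpolation=2))
E
```

```text
t 10.5 grasp [0.5877 0.2455 0.2875] rot [ 1.799e+02 -1.000e-01 -9.600e+01] F [ 0.5  0.2 -2. ] w 0.0283 q [ 0.7   0.28 -0.01 -0.   -1.29 -0.81]
```

View pics/s4.png

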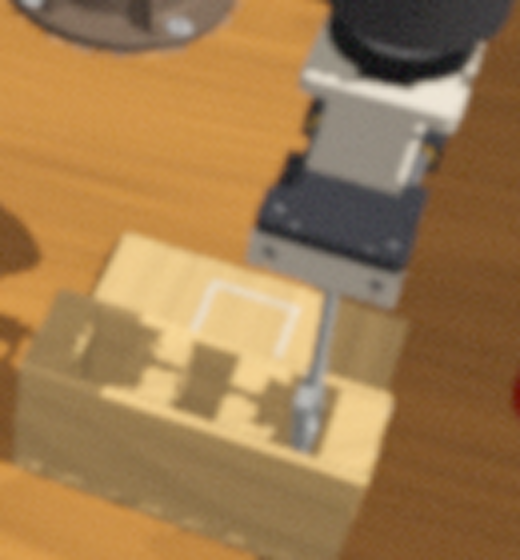

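The head (crop 305,425) is entering bay 3 with no contact force, so I'll keep lowering.

Request:
send_rows(motion=[{"offset":[0,0,1],"turn":0},{"offset":[0,0,2],"turn":0},{"offset":[0,0,3],"turn":0},{"offset":[0,0,4],"turn":0},{"offset":[0,0,5],"turn":0},{"offset":[0,0,6],"turn":0},{"offset":[0,0,6],"turn":0}])

```text
t: 11.25
eef_pos: [0.5877, 0.2454, 0.3866]
ee_rot: [3.139, -0.002, -1.675]
force: [-0.8, 0.0, -1.4]
width: 0.0281
```

Request:
send_rows(motion=[{"offset":[0,0,0.6],"turn":0},{"offset":[0,0,1.2],"turn":0},{"offset":[0,0,1.8],"turn":0},{"offset":[0,0,2.2],"turn":0},{"offset":[0,0,2.2],"turn":0}])

```text
t: 11.75
eef_pos: [0.5879, 0.2455, 0.3659]
ee_rot: [3.141, -0.001, -1.675]
force: [0.6, 0.2, -0.1]
width: 0.0284
```

Request:
send_rows(motion=[{"offset":[0,0,0.3],"turn":0},{"offset":[0,0,0.6],"turn":0},{"offset":[0,0,0.6],"turn":0}])

```text
t: 12.05
eef_pos: [0.5887, 0.2457, 0.3626]
ee_rot: [-3.138, 0.001, -1.674]
force: [-0.9, -0.0, 6.9]
width: 0.0278
```

Request:
send_rows(motion=[{"offset":[0,0,0],"turn":0},{"offset":[0,0,0],"turn":0},{"offset":[0,0,0],"turn":0},{"offset":[0,0,0],"turn":0},{"offset":[0,0,0],"turn":0}], hand=1)

```text
t: 12.55
eef_pos: [0.588, 0.2456, 0.3605]
ee_rot: [3.141, -0.0, -1.675]
force: [-0.0, 0.5, -0.7]
width: 0.0627
```

Request:
send_rows(motion=[{"offset":[0,0,-2],"turn":0},{"offset":[0,0,-4],"turn":0},{"offset":[0,0,-7],"turn":0},{"offset":[0,0,-11],"turn":0},{"offset":[0,0,-15],"turn":0}])

```text
t: 13.05
eef_pos: [0.5878, 0.2454, 0.5118]
ee_rot: [3.141, -0.001, -1.675]
force: [-0.1, 1.2, 0.1]
width: 0.0876
```

```bash
python3 - 2>/dev/null <<'E'
from h import *
st(); g=grab_frame('scene'); hang(g,.588,.245,.197,110)
go(.450,-.449,.12,-177.3)
go(.500,-.300,.19,-177.3)
E
```

```text
t 13.05 grasp [0.5878 0.2454 0.3528] rot [180.  -0. -96.] F [-0.1  1.2  0.1] w 0.0876 q [ 0.7   0.25  0.1   0.   -1.42 -0.81]
ball 66 [0.5961 0.2343 0.2068] [(np.int32(66), array([587.4, 234.4]))]
0.04 17 [0.591  0.2418 0.1547]
0.09 310 [0.6196 0.234  0.1068]
0.125 275 [0.6205 0.2313 0.0721]
0.155 224 [0.6221 0.2321 0.0427]
0.175 154 [0.6237 0.2391 0.0218]
offset [70.58  6.81 23.75] turn 81.4 | n 15
offset [55.22  3.32 16.84] turn 81.4 | n 12
```

Request:
send_rows(motion=[{"offset":[35,3.4,2],"turn":43},{"offset":[35,3.4,2],"turn":43},{"offset":[35,3.4,2],"turn":43},{"offset":[35,3.4,2],"turn":43},{"offset":[35,3.4,2],"turn":43},{"offset":[35,3.4,2],"turn":43},{"offset":[35,3.4,2],"turn":43},{"offset":[35,3.4,2],"turn":43}])

```text
t: 13.9
eef_pos: [0.5161, -0.1032, 0.4905]
ee_rot: [-3.142, -0.001, -2.43]
force: [-0.8, 0.2, -0.5]
width: 0.0879
```

```bash
python3 -c "
from h import *
st();go(.451,-.449,.15,-177.3)"
```

```text
t 13.9 grasp [ 0.5161 -0.1032  0.3315] rot [-180.    -0.  -139.2] F [-0.8  0.2 -0.5] w 0.0879 q [ 0.18  0.07 -0.17  0.   -1.33 -1.04]
offset [ 27.51 -21.93  18.17] turn 38.1 | n 8
```

Request:
send_rows(motion=[{"offset":[27.5,-21.9,10],"turn":38.1},{"offset":[27.5,-21.9,10],"turn":38.1},{"offset":[27.5,-21.9,10],"turn":38.1},{"offset":[27.5,-21.9,12],"turn":38.1},{"offset":[27.5,-21.9,14],"turn":38.1},{"offset":[27.5,-21.9,16],"turn":38.1},{"offset":[27.5,-21.9,18],"turn":38.1},{"offset":[27.5,-21.9,18],"turn":38.1}])

```text
t: 14.7
eef_pos: [0.4542, -0.4443, 0.3113]
ee_rot: [-3.141, 0.001, -3.09]
force: [0.8, 0.8, 0.4]
width: 0.0877
```

```bash
python3 - <<'E'
from h import *
st();go(.451,-.449,.057,-177.3)
for n in('scene','top'):
    g=grab_frame(n); W=pts(g); hsv=cv2.cvtColor(g['frame'],cv2.COLOR_BGR2HSV).astype(int)
    b=(np.hypot(W[...,0]-.45,W[...,1]+.45)<.05)&(abs(hsv[...,0]-28)<6)&(hsv[...,1]>120)&(W[...,2]<.05); print(n,blob(g,b,.019))
E
```

```text
t 14.7 grasp [ 0.4542 -0.4443  0.1523] rot [-180.     0.  -177.1] F [0.8 0.8 0.4] w 0.0877 q [-0.47  0.37 -0.2   0.   -1.   -1.05]
offset [ 0.35 -0.45  9.53] turn 0.2 | n 2
scene [(np.int32(50), array([ 444.4, -450.5]))]
top []
```

Request:
send_rows(motion=[{"offset":[0.4,-0.5,4],"turn":0},{"offset":[0.4,-0.5,8],"turn":0},{"offset":[0.4,-0.5,10],"turn":0},{"offset":[0.4,-0.5,11],"turn":0},{"offset":[0.4,-0.5,12],"turn":0},{"offset":[0.4,-0.5,12.8],"turn":0},{"offset":[0.4,-0.5,12.8],"turn":0}])

```text
t: 15.5
eef_pos: [0.4509, -0.4479, 0.1843]
ee_rot: [3.141, -0.0, -3.09]
force: [-0.6, 0.8, 0.3]
width: 0.0877
```

Request:
send_rows(motion=[{"offset":[0,0,0],"turn":0},{"offset":[0,0,0],"turn":0},{"offset":[0,0,0],"turn":0},{"offset":[0,0,0],"turn":0},{"offset":[0,0,0],"turn":0},{"offset":[0,0,0],"turn":0},{"offset":[0,0,0],"turn":0},{"offset":[0,0,0],"turn":0}], hand=-1)

```text
t: 16.3
eef_pos: [0.4507, -0.4481, 0.1845]
ee_rot: [-3.142, -0.0, -3.09]
force: [-0.4, 0.3, 0.3]
width: 0.0291
```

Request:
send_rows(motion=[{"offset":[0,0,0],"turn":0},{"offset":[0,0,0],"turn":0},{"offset":[0,0,0],"turn":0},{"offset":[0,0,0],"turn":0}])

```text
t: 16.7
eef_pos: [0.4507, -0.4481, 0.1844]
ee_rot: [3.142, -0.0, -3.09]
force: [-0.4, -0.2, -0.2]
width: 0.0279
```

Now lift, ease, re-clamp and check.

Request:
send_rows(motion=[{"offset":[0,0,-4],"turn":0},{"offset":[0,0,-8],"turn":0},{"offset":[0,0,-12],"turn":0},{"offset":[0,0,-16],"turn":0},{"offset":[0,0,-20],"turn":0},{"offset":[0,0,-24],"turn":0},{"offset":[0,0,-28],"turn":0},{"offset":[0,0,-32.3],"turn":0}])

```text
t: 17.5
eef_pos: [0.4503, -0.4477, 0.5085]
ee_rot: [3.141, -0.001, -3.09]
force: [1.3, 0.7, -1.4]
width: 0.0279
```

Request:
send_rows(motion=[{"offset":[0,0,0],"turn":0},{"offset":[0,0,0],"turn":0},{"offset":[0,0,0],"turn":0},{"offset":[0,0,0],"turn":0},{"offset":[0,0,0],"turn":0},{"offset":[0,0,0],"turn":0},{"offset":[0,0,0],"turn":0},{"offset":[0,0,0],"turn":0}], squeeze=7)

```text
t: 18.3
eef_pos: [0.4508, -0.4481, 0.5073]
ee_rot: [3.141, 0.0, -3.09]
force: [-0.0, -0.1, -1.2]
width: 0.0292
```

Request:
send_rows(motion=[{"offset":[0,0,0],"turn":0},{"offset":[0,0,0],"turn":0},{"offset":[0,0,0],"turn":0},{"offset":[0,0,0],"turn":0},{"offset":[0,0,0],"turn":0},{"offset":[0,0,0],"turn":0},{"offset":[0,0,0],"turn":0},{"offset":[0,0,0],"turn":0}])

```text
t: 19.1
eef_pos: [0.4507, -0.4481, 0.5075]
ee_rot: [-3.142, 0.0, -3.09]
force: [-0.5, -0.2, -0.3]
width: 0.0291
```

Request:
send_rows(motion=[{"offset":[0,0,0],"turn":0},{"offset":[0,0,0],"turn":0},{"offset":[0,0,0],"turn":0},{"offset":[0,0,0],"turn":0}], squeeze=40)

```text
t: 19.5
eef_pos: [0.4507, -0.4481, 0.5075]
ee_rot: [3.142, -0.0, -3.09]
force: [-0.0, -0.3, -1.2]
width: 0.0276
```

```bash
python3 - 2>/dev/null <<'E'
from h import *
st(); s=get_state()['eef_pos']
g=grab_frame('scene'); hang(g,s[0],s[1],s[2]-.164,28)
go(.575,.118,.350,-95.7)
E
```

```text
t 19.5 grasp [ 0.4507 -0.4481  0.3485] rot [ 180.    -0.  -177.1] F [-0.  -0.3 -1.2] w 0.0276 q [-0.48  0.25  0.09 -0.   -1.41 -1.04]
ball 90 [ 0.4568 -0.4431  0.3453] [(np.int32(87), array([ 455.1, -445.3]))]
0.04 16 [ 0.4497 -0.4446  0.3037]
0.09 14 [ 0.448  -0.4455  0.2543]
0.125 27 [ 0.4467 -0.4467  0.2145]
0.155 41 [ 0.4478 -0.4445  0.1887]
0.175 39 [ 0.4487 -0.4467  0.1692]
offset [-15.31  55.9   -0.15] turn -81.4 | n 12
```

Request:
send_rows(motion=[{"offset":[-1.1,4,-0.3],"turn":-6},{"offset":[-2.2,8,-0.3],"turn":-12},{"offset":[-3.3,12,-0.3],"turn":-18},{"offset":[-4.4,16,-0.3],"turn":-24},{"offset":[-5.5,20,-0.3],"turn":-30},{"offset":[-6.6,24,-0.3],"turn":-36},{"offset":[-7.7,28,-0.3],"turn":-42},{"offset":[-8.8,32,-0.3],"turn":-48}])

```text
t: 20.35
eef_pos: [0.5222, -0.1223, 0.5108]
ee_rot: [-3.141, 0.0, -2.248]
force: [0.5, -0.4, -0.7]
width: 0.028
```

```bash
python3 -c "
from h import *
st();go(.575,.118,.350,-95.7)"
```

```text
t 20.35 grasp [ 0.5222 -0.1223  0.3518] rot [-180.     0.  -128.8] F [ 0.5 -0.4 -0.7] w 0.028 q [ 0.14  0.08 -0.12  0.   -1.38 -0.81]
offset [-22.03  10.95   0.19] turn -33.1 | n 5
```

Request:
send_rows(motion=[{"offset":[-4,2,0],"turn":-6},{"offset":[-8,4,0],"turn":-12},{"offset":[-12,6,0],"turn":-18},{"offset":[-16,8,0],"turn":-24},{"offset":[-20,10,0],"turn":-30},{"offset":[-22,11,0],"turn":-33.1},{"offset":[-22,11,0],"turn":-33.1},{"offset":[-22,11,0],"turn":-33.1}])

```text
t: 21.15
eef_pos: [0.5755, 0.1167, 0.5102]
ee_rot: [3.141, -0.0, -1.674]
force: [-0.6, -0.7, -1.8]
width: 0.028
```

```bash
python3 - 2>/dev/null <<'E'
from h import *
st()
for n in('scene','top'):
    g=grab_frame(n); s=get_state()['eef_pos']; hang(g,s[0],s[1],s[2]-.164,28)
E
```

```text
t 21.15 grasp [0.5755 0.1167 0.3512] rot [180.   -0.  -95.9] F [-0.6 -0.7 -1.8] w 0.028 q [ 0.53  0.17 -0.01  0.   -1.39 -0.64]
ball 0 [nan nan nan] []
0.04 16 [0.5773 0.1175 0.3052]
0.09 16 [0.5778 0.1155 0.2571]
0.125 37 [0.5798 0.1137 0.2174]
0.155 27 [0.5877 0.1167 0.1907]
0.175 29 [0.5889 0.1157 0.1719]
ball 0 [nan nan nan] []
0.04 0 
0.09 0 
0.125 0 
0.155 0 
0.175 2 [0.5864 0.1039 0.1684]
```

Request:
send_rows(motion=[{"offset":[-0.25,0,1],"turn":0},{"offset":[-0.25,0,2],"turn":0},{"offset":[-0.25,0,3],"turn":0},{"offset":[-0.25,0,4],"turn":0},{"offset":[-0.25,0,5],"turn":0},{"offset":[-0.25,0,6],"turn":0},{"offset":[-0.25,0,6.5],"turn":0},{"offset":[-0.25,0,6.5],"turn":0}])

```text
t: 22.05
eef_pos: [0.5757, 0.1186, 0.4445]
ee_rot: [3.14, -0.001, -1.675]
force: [-0.6, 0.2, -1.5]
width: 0.028
```

Request:
send_rows(motion=[{"offset":[0,0,1],"turn":0},{"offset":[0,0,2],"turn":0},{"offset":[0,0,3],"turn":0},{"offset":[0,0,4],"turn":0},{"offset":[0,0,5],"turn":0},{"offset":[0,0,6],"turn":0},{"offset":[0,0,6],"turn":0}])

```text
t: 22.75
eef_pos: [0.5754, 0.1185, 0.3836]
ee_rot: [3.139, -0.001, -1.675]
force: [-0.3, -0.5, -0.7]
width: 0.028
```

Request:
send_rows(motion=[{"offset":[0,0,0.6],"turn":0},{"offset":[0,0,1.2],"turn":0},{"offset":[0,0,1.8],"turn":0},{"offset":[0,0,2.2],"turn":0},{"offset":[0,0,2.2],"turn":0}])

```text
t: 23.25
eef_pos: [0.5768, 0.119, 0.366]
ee_rot: [-3.137, 0.001, -1.674]
force: [-2.0, 1.1, 11.9]
width: 0.0283
```

Request:
send_rows(motion=[{"offset":[0,0,0],"turn":0},{"offset":[0,0,0],"turn":0},{"offset":[0,0,0],"turn":0},{"offset":[0,0,0],"turn":0},{"offset":[0,0,0],"turn":0}], hand=1)

```text
t: 23.75
eef_pos: [0.5757, 0.1186, 0.3632]
ee_rot: [3.141, -0.0, -1.675]
force: [-0.9, -0.6, 0.1]
width: 0.0627
```

Request:
send_rows(motion=[{"offset":[0,0,-2],"turn":0},{"offset":[0,0,-4],"turn":0},{"offset":[0,0,-7],"turn":0},{"offset":[0,0,-11],"turn":0},{"offset":[12,0,-12],"turn":0},{"offset":[20,0,-12],"turn":0},{"offset":[20,0,-12],"turn":0}])

```text
t: 24.45
eef_pos: [0.5597, -0.0314, 0.4819]
ee_rot: [-3.141, 0.0, -1.673]
force: [0.4, 0.9, 0.6]
width: 0.0873
```

```bash
python3 - 2>/dev/null <<'E'
from h import *
st()
for n in('scene','top'):
    g=grab_frame(n); hang(g,.588,.25,.197,110); hang(g,.576,.118,.197,28)
    hsv=cv2.cvtColor(g['frame'],cv2.COLOR_BGR2HSV).astype(int); W=pts(g)
    for c in cont((hsv[...,2]<100)&(W[...,2]<.05)&(abs(W[...,0]-.53)<.2)&(W[...,1]<-.02)&(W[...,1]>-.42),60): print('slate',rect(g,c,.016))
    if n=='top': cv2.imwrite('pics/t5.png',cv2.resize(g['frame'][130:260,140:400],None,fx=3,fy=3,interpolation=2))
E
```

```text
t 24.45 grasp [ 0.5597 -0.0314  0.3229] rot [-180.     0.   -95.9] F [0.4 0.9 0.6] w 0.0873 q [ 0.29  0.13 -0.12 -0.   -1.32 -0.4 ]
ball 67 [0.5957 0.2344 0.2066] [(np.int32(67), array([587.3, 234.6]))]
0.04 18 [0.5918 0.2418 0.1584]
0.09 304 [0.6199 0.2358 0.1072]
0.125 257 [0.6205 0.2331 0.072 ]
0.155 210 [0.6224 0.2348 0.0431]
0.175 164 [0.6238 0.2373 0.0225]
ball 110 [0.5867 0.1448 0.2047] [(np.int32(110), array([579.9, 144.1]))]
0.04 12 [0.582  0.1371 0.1559]
0.09 270 [0.6092 0.1333 0.1071]
0.125 224 [0.6105 0.1393 0.0718]
0.155 175 [0.612 0.142 0.043]
0.175 130 [0.6138 0.1355 0.0227]
slate [ 602.3 -232.3   39.4   61.9    4.4]
slate [468.6 -84.2  56.5  60.7  72.1]
slate [ 457.7 -220.6   67.5   60.6    4.2]
ball 0 [nan nan nan] []
0.04 0 
0.09 0 
0.125 0 
0.155 0 
0.175 0 
ball 0 [nan nan nan] []
0.04 0 
0.09 0 
0.125 1 [0.5314 0.0714 0.0785]
0.155 2 [0.5304 0.0752 0.0447]
0.175 63 [0.5079 0.1048 0.0157]
slate [ 457.  -224.9   60.    59.2    3.8]
slate [466.8 -90.4  55.6  56.7  70.1]
slate [ 611.4 -234.8   59.    59.4    9.4]
```

View pics/t5.png

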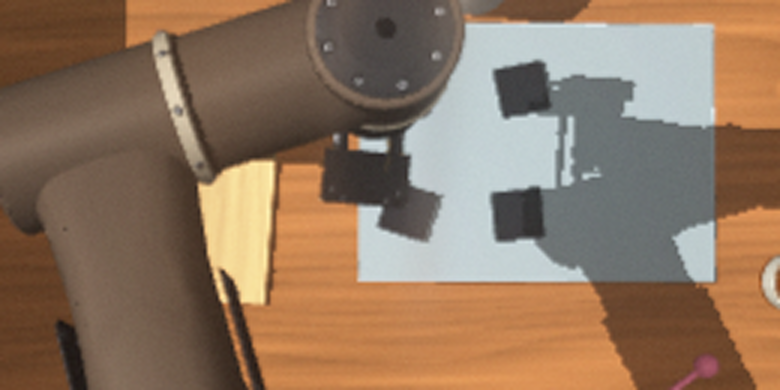

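Both tools stand in bays 3 and 1. The slates are at (467,-87), (458,-222) and (609,-233) mm. Next I'll pick slate A with the jaws along its 70° side.

```bash
python3 -c "
from h import *
go(.4672,-.0875,.12,160)"
```

```text
offset [ 6.24  8.59 20.32] turn 103.8 | n 13
```

Request:
send_rows(motion=[{"offset":[6.2,8.6,10],"turn":103.8},{"offset":[6.2,8.6,10],"turn":103.8},{"offset":[6.2,8.6,10],"turn":103.8},{"offset":[6.2,8.6,10],"turn":103.8},{"offset":[6.2,8.6,10],"turn":103.8},{"offset":[6.2,8.6,10],"turn":103.8},{"offset":[6.2,8.6,10],"turn":103.8},{"offset":[6.2,8.6,10],"turn":103.8}])

```text
t: 25.35
eef_pos: [0.4682, -0.0828, 0.3814]
ee_rot: [3.142, -0.0, -2.881]
force: [-0.2, 0.2, 0.5]
width: 0.0879
```

```bash
python3 -c "
from h import *
st();go(.4672,-.0875,.06,160)"
```

```text
t 25.35 grasp [ 0.4682 -0.0828  0.2224] rot [ 180.    -0.  -165.1] F [-0.2  0.2  0.5] w 0.0879 q [ 0.24  0.04 -0.45 -0.   -1.08 -1.55]
offset [ 0.22 -0.43 16.24] turn 34.9 | n 5
```

Request:
send_rows(motion=[{"offset":[0.2,-0.4,5],"turn":8.5},{"offset":[0.2,-0.4,9],"turn":17},{"offset":[0.2,-0.4,12],"turn":25},{"offset":[0.2,-0.4,14],"turn":33},{"offset":[0.2,-0.4,15],"turn":34.9},{"offset":[0.2,-0.4,16],"turn":34.9},{"offset":[0.2,-0.4,16],"turn":34.9}])

```text
t: 26.05
eef_pos: [0.4671, -0.0873, 0.2204]
ee_rot: [-3.141, -0.002, 2.8]
force: [0.5, 0.3, -0.4]
width: 0.0876
```

```bash
python3 - <<'E'
from h import *
st();go(.4672,-.0875,.0255,160)
g=grab_frame('scene')
cv2.imwrite('pics/s6.png',cv2.resize(g['frame'][90:230,140:310],None,fx=4,fy=4,interpolation=2))
E
```

```text
t 26.05 grasp [ 0.4671 -0.0873  0.0614] rot [-1.799e+02 -1.000e-01  1.605e+02] F [ 0.5  0.3 -0.4] w 0.0876 q [ 0.23  0.24 -0.65 -0.   -0.68 -2.14]
offset [-0.03 -0.01  3.59] turn 0.5 | n 1
```

View pics/s6.png

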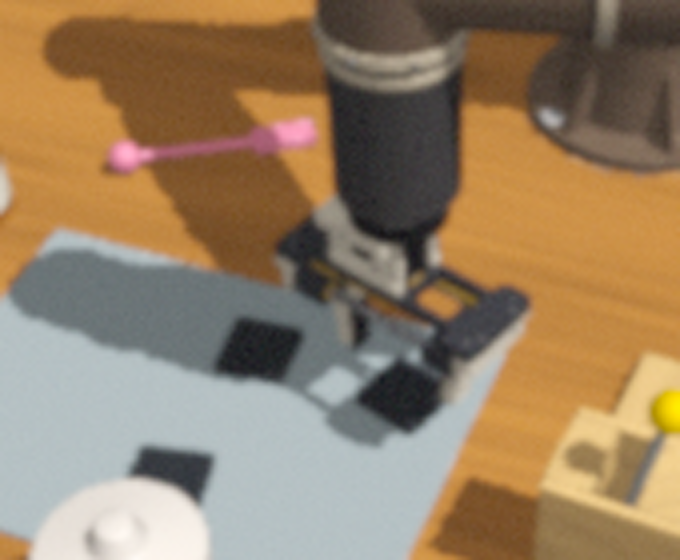

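The jaws straddle slate A (crop 400,393), so I'll descend and grip.

Request:
send_rows(motion=[{"offset":[0,0,1.5],"turn":0.5},{"offset":[0,0,2.7],"turn":0.5},{"offset":[0,0,3.5],"turn":0.5},{"offset":[0,0,3.5],"turn":0.5}])

```text
t: 26.5
eef_pos: [0.4673, -0.0874, 0.1862]
ee_rot: [-3.141, -0.001, 2.791]
force: [0.5, 0.3, -0.1]
width: 0.0875
```

Request:
send_rows(motion=[{"offset":[0,0,0],"turn":0},{"offset":[0,0,0],"turn":0},{"offset":[0,0,0],"turn":0},{"offset":[0,0,0],"turn":0},{"offset":[0,0,0],"turn":0},{"offset":[0,0,0],"turn":0},{"offset":[0,0,0],"turn":0}], hand=-1, squeeze=30)

```text
t: 27.2
eef_pos: [0.4675, -0.0874, 0.1869]
ee_rot: [3.141, 0.001, 2.79]
force: [-1.2, 0.9, 6.2]
width: 0.0597
```

Request:
send_rows(motion=[{"offset":[0,0,-2],"turn":0},{"offset":[0,0,-5],"turn":0},{"offset":[0,0,-9],"turn":0},{"offset":[0,0,-12],"turn":0},{"offset":[0,0,-12],"turn":0}])

```text
t: 27.7
eef_pos: [0.4686, -0.0873, 0.3104]
ee_rot: [3.138, 0.007, 2.791]
force: [1.2, 0.6, -1.3]
width: 0.0597
```

```bash
python3 - <<'E'
from h import *
st();go(.429,.2025,.145,174.3)
E
```

```text
t 27.7 grasp [ 0.4686 -0.0873  0.1514] rot [179.8   0.4 159.9] F [ 1.2  0.6 -1.3] w 0.0597 q [ 0.23  0.12 -0.55  0.   -0.9  -2.15]
offset [13.67 25.86  0.64] turn -14.4 | n 6
```

Request:
send_rows(motion=[{"offset":[2,4,0],"turn":-3},{"offset":[4.2,8,0],"turn":-6},{"offset":[6.3,12,0],"turn":-9},{"offset":[8.4,16,0],"turn":-12},{"offset":[10.6,20,0],"turn":-14.4},{"offset":[12.6,24,0],"turn":-14.4},{"offset":[13.7,25.9,0],"turn":-14.4},{"offset":[13.7,25.9,0],"turn":-14.4}])

```text
t: 28.5
eef_pos: [0.4273, 0.2054, 0.3056]
ee_rot: [-3.141, -0.001, 3.045]
force: [0.3, -0.3, -1.6]
width: 0.0592
```

```bash
python3 - <<'E'
from h import *
st();go(.429,.2025,.037,174.3)
E
```

```text
t 28.5 grasp [0.4273 0.2054 0.1466] rot [-180.    -0.   174.5] F [ 0.3 -0.3 -1.6] w 0.0592 q [ 0.86  0.12 -0.56 -0.   -0.89 -2.53]
offset [-0.2  -0.27 10.96] turn 0.2 | n 3
```

Request:
send_rows(motion=[{"offset":[-0.2,-0.3,3],"turn":0.2},{"offset":[-0.2,-0.3,6],"turn":0.2},{"offset":[-0.2,-0.3,8.5],"turn":0.2},{"offset":[-0.2,-0.3,9.8],"turn":0.2},{"offset":[-0.2,-0.3,10.5],"turn":0.2},{"offset":[-0.2,-0.3,10.9],"turn":0.2},{"offset":[-0.2,-0.3,10.9],"turn":0.2}])

```text
t: 29.2
eef_pos: [0.4295, 0.1995, 0.1973]
ee_rot: [-3.141, -0.0, 3.038]
force: [0.3, -0.6, -1.2]
width: 0.0595
```

```bash
python3 - <<'E'
from h import *
st()
E
```

```text
t 29.2 grasp [0.4295 0.1995 0.0383] rot [-180.    -0.   174.1] F [ 0.3 -0.6 -1.2] w 0.0595 q [ 0.85  0.28 -0.68 -0.   -0.61 -2.53]
```

Request:
send_rows(motion=[{"offset":[0,0.3,0],"turn":0},{"offset":[0,0.3,0.15],"turn":0},{"offset":[0,0.3,0.25],"turn":0},{"offset":[0,0.3,0.25],"turn":0}])

```text
t: 29.6
eef_pos: [0.4298, 0.2028, 0.1952]
ee_rot: [3.141, 0.0, 3.038]
force: [0.0, -0.7, -1.1]
width: 0.0591
```

Request:
send_rows(motion=[{"offset":[0,0,0],"turn":0},{"offset":[0,0,0],"turn":0},{"offset":[0,0,0],"turn":0},{"offset":[0,0,0],"turn":0},{"offset":[0,0,0],"turn":0}], hand=0.9)

```text
t: 30.1
eef_pos: [0.4298, 0.2027, 0.1951]
ee_rot: [3.142, 0.0, 3.038]
force: [-1.1, -0.2, 0.2]
width: 0.0831
```

Request:
send_rows(motion=[{"offset":[0,0,-4],"turn":0},{"offset":[0,0,-8],"turn":0},{"offset":[0,0,-12],"turn":0},{"offset":[-5,-7,-14],"turn":0},{"offset":[-8,-15,-14],"turn":0},{"offset":[-8,-20,-14],"turn":0},{"offset":[-8,-25,-14],"turn":0},{"offset":[-8,-30,-14],"turn":0}])

```text
t: 30.9
eef_pos: [0.4795, -0.0378, 0.3343]
ee_rot: [3.141, 0.001, 3.039]
force: [1.3, 0.5, -0.0]
width: 0.0829
```

```bash
cat >> h.py <<'E'
def slates():
    for n in('scene','top'):
        g=grab_frame(n); hsv=cv2.cvtColor(g['frame'],cv2.COLOR_BGR2HSV).astype(int); W=pts(g)
        m=(hsv[...,2]<105)&(W[...,2]<.06)&(abs(W[...,0]-.53)<.16)&(W[...,1]<.27)&(W[...,1]>-.42)
        for c in cont(m,60):
            z=np.nanmedian(W[...,2][tuple(c.reshape(-1,2).mean(0).astype(int)[::-1])]); print(n,'z%.3f'%z,rect(g,c,max(.016,z)),cv2.contourArea(c))
        if n=='top':
            d=(abs(W[...,0]-.429)<.06)&(abs(W[...,1]-.2)<.06)&(W[...,2]<.06); S=hsv[...,1]
            for c in cont(d&(hsv[...,2]>150)&(S<np.percentile(S[d&(hsv[...,2]>150)],60)-30),30): print('outline',rect(g,c,.012))
    return g
E
python3 - <<'E'
from h import *
st(); g=slates()
cv2.imwrite('pics/t7.png',cv2.resize(g['frame'][150:240,150:250],None,fx=6,fy=6,interpolation=2))
go(.4577,-.2225,.1,-176.2)
E
```

```text
t 30.9 grasp [ 0.4795 -0.0378  0.1753] rot [180.    0.  174.1] F [ 1.3  0.5 -0. ] w 0.0829 q [ 0.33  0.1  -0.51  0.   -0.97 -2.01]
scene z0.017 [ 601.4 -230.1   38.9   60.4    1.2] 120.5
scene z0.018 [ 459.  -219.2   67.5   69.9   89.6] 252.0
top z0.018 [ 458.  -224.2   62.7   65.2    3. ] 259.0
top z0.019 [ 611.8 -234.6   57.8   60.     9.5] 229.5
offset [  0.1  -18.31   7.5 ] turn -10.0 | n 4
```

View pics/t7.png

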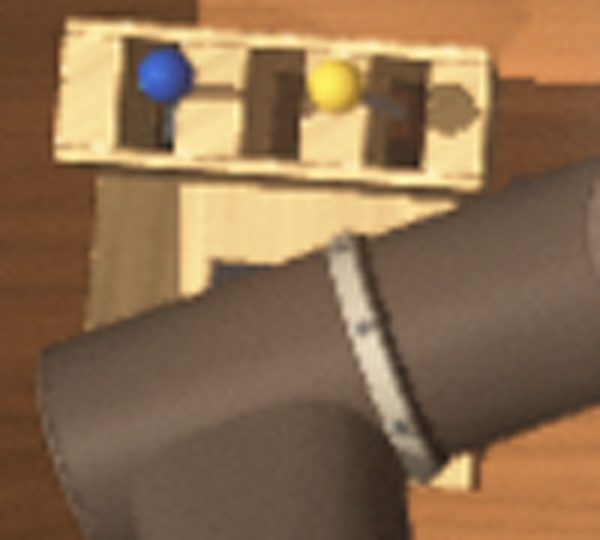

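The arm hides the pile in this view, but both balls stand over their bays (163,75 and 335,85). I'll go to slate B and look at the pile from there.

Request:
send_rows(motion=[{"offset":[0,-5,2],"turn":-5},{"offset":[0,-10,4],"turn":-10},{"offset":[0,-15,6],"turn":-10},{"offset":[0,-18.4,8],"turn":-10},{"offset":[0,-18.4,10],"turn":-10},{"offset":[0,-18.4,11.5],"turn":-10},{"offset":[0,-18.4,11.5],"turn":-10}], hand=1)

```text
t: 31.7
eef_pos: [0.4596, -0.2192, 0.217]
ee_rot: [3.141, -0.004, -3.072]
force: [0.0, -0.1, 0.0]
width: 0.0877
```

```bash
python3 - <<'E'
from h import *
st(); g=slates(); np.savez('t8.npz',**g)
go(.4577,-.2225,.026,-176.2)
E
```

```text
t 31.7 grasp [ 0.4596 -0.2192  0.058 ] rot [ 180.    -0.2 -176. ] F [ 0.  -0.1  0. ] w 0.0877 q [-0.06  0.3  -0.58 -0.   -0.7  -1.44]
scene z0.020 [ 603.3 -228.7   38.8   60.2    1.2] 119.0
scene z0.022 [ 460.6 -217.    66.3   65.7    3.7] 236.5
top z0.020 [468.3 212.1  54.4  54.4  88.5] 102.0
top z0.019 [ 611.8 -234.7   57.8   60.     9.5] 229.5
outline [428.2 201.   74.5  73.9  84.4]
offset [ 0.34 -0.35  3.42] turn 0.3 | n 1
```

```bash
python3 - <<'E'
from h import *
g=dict(np.load('t8.npz')); f=g['frame'][180:232,155:240]
cv2.imwrite('pics/t8.png',cv2.resize(f,None,fx=8,fy=8,interpolation=2))
c=g['frame'][203:216,180:202].max(-1); print(c)
E
```

```text
[[155 240 249 246 169  98  98  98  98 100 101 103 104 103 106 104 107 105
  108 107 100 150]
 [157 241 249 246 169  98  95  97  99 100 101  99 101 102 102 105 105 109
  108 105  97 149]
 [155 241 249 243 164  98  97  99  96 101 100 101 102 103 104 105 106 106
  105 106  94 145]
 [155 241 249 230 142  94  97  99  99  97  98 103 101 103 104 105 105 104
  104 104 100 144]
 [155 243 249 230 140  92  96  96  98 100 102 101 102 105 102 105 103 103
  104 107 101 145]
 [155 243 249 226 136  96  98 101  99  98 101 102 103 104 102 103 105 103
  106 107 101 144]
 [159 243 248 220 176 147 140 142 137 115 104 103 105 105 105 104 105 107
  106 109 103 144]
 [156 243 248 247 246 234 228 228 223 191 167 171 172 167 167 172 171 170
  169 167 166 186]
 [157 243 247 247 245 246 247 245 243 242 241 243 244 242 244 245 244 244
  244 242 242 242]
 [159 243 247 245 246 246 247 240 240 241 241 243 243 242 243 246 244 244
  243 243 243 243]
 [157 243 248 246 246 247 248 248 244 241 241 243 243 242 243 245 245 244
  244 242 242 243]
 [157 242 246 246 247 247 248 248 243 241 242 243 242 241 244 244 245 244
  243 242 242 241]
 [158 243 246 246 247 246 248 247 243 240 241 243 242 242 244 245 243 244
  244 242 240 242]]
```

View pics/t8.png

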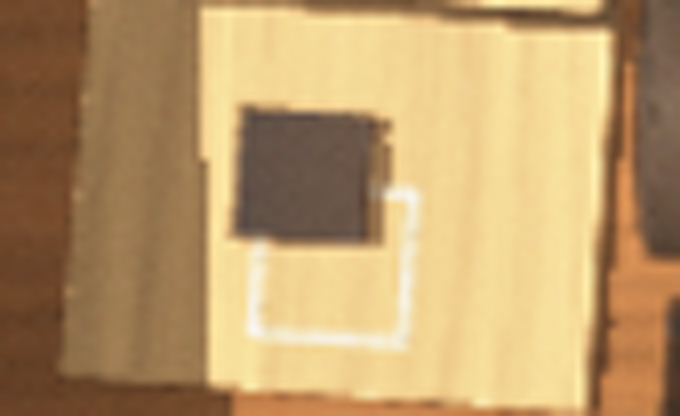

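The slate on the deck now sits at crop (307,175), about 4 cm off the outline at (335,265). It was released at the right pose, so this must be the announced knock. I'll re-measure it and mend it first.

```bash
sed -i 's/<105)&(W\[...,2\]<.06)/<118)\&(hsv[...,1]<110)\&(W[...,2]<.06)/' h.py; python3 - <<'E'
from h import *
g=dict(np.load('t8.npz')); hsv=cv2.cvtColor(g['frame'],cv2.COLOR_BGR2HSV).astype(int); W=pts(g)
m=(g['frame'].max(-1)<135)&(abs(W[...,0]-.46)<.06)&(abs(W[...,1]-.21)<.045); m=cv2.morphologyEx(m.astype(np.uint8),cv2.MORPH_OPEN,np.ones((5,5)))
for c in cont(m,60): print(rect(g,c,.024),cv2.contourArea(c),np.nanmedian(W[...,2][m>0]))
c,r=blob(g,m,.024)[0]; print(c,r)
go(.466,.2145,.10,177)
E
```

```text
[468.1 209.9  57.9  54.3  88.5] 222.0 0.02408399254401239
253 [468.5 210.3]
offset [-3.62 43.18 -3.99] turn 7.1 | n 9
```

Request:
send_rows(motion=[{"offset":[0,0,-5],"turn":0},{"offset":[0,5,-9],"turn":2},{"offset":[0,10,-10],"turn":4},{"offset":[-0.6,15,-10],"turn":6},{"offset":[-1.2,20,-10],"turn":6},{"offset":[-1.8,25,-10],"turn":6},{"offset":[-2.4,30,-10],"turn":6},{"offset":[-3,35,-10],"turn":6}])

```text
t: 32.6
eef_pos: [0.4643, 0.12, 0.321]
ee_rot: [3.14, 0.003, 3.11]
force: [1.7, -0.5, -0.6]
width: 0.0876
```

```bash
python3 - <<'E'
from h import *
st(); go(.4685,.2115,.08,178.5)
E
```

```text
t 32.6 grasp [0.4643 0.12   0.162 ] rot [179.9   0.2 178.2] F [ 1.7 -0.5 -0.6] w 0.0876 q [ 0.66  0.11 -0.53  0.   -0.93 -2.27]
offset [-0.1   9.14  8.22] turn -0.3 | n 3
```

Request:
send_rows(motion=[{"offset":[-0.1,4,0],"turn":0},{"offset":[-0.1,8.8,2],"turn":0},{"offset":[-0.1,8.8,5],"turn":0},{"offset":[-0.1,8.8,8],"turn":0},{"offset":[-0.1,8.8,8],"turn":0},{"offset":[-0.1,8.8,8],"turn":0}])

```text
t: 33.2
eef_pos: [0.4689, 0.2057, 0.2402]
ee_rot: [-3.141, 0.001, 3.109]
force: [0.3, -0.2, 0.8]
width: 0.0876
```

```bash
python3 - <<'E'
from h import *
st(); go(.4685,.2115,.034,178.5)
E
```

```text
t 33.2 grasp [0.4689 0.2057 0.0812] rot [-180.     0.   178.1] F [ 0.3 -0.2  0.8] w 0.0876 q [ 0.8   0.27 -0.55  0.   -0.75 -2.4 ]
offset [0.07 0.58 4.72] turn -0.4 | n 1
```

Request:
send_rows(motion=[{"offset":[0,0.6,1],"turn":-0.4},{"offset":[0,0.6,2.5],"turn":-0.4},{"offset":[0,0.6,3.8],"turn":-0.4},{"offset":[0,0.6,4.7],"turn":-0.4},{"offset":[0,0.6,4.7],"turn":-0.4}])

```text
t: 33.7
eef_pos: [0.469, 0.2111, 0.1917]
ee_rot: [-3.141, -0.0, 3.115]
force: [0.0, -0.1, -0.4]
width: 0.0876
```

Request:
send_rows(motion=[{"offset":[0,0,0],"turn":0},{"offset":[0,0,0],"turn":0},{"offset":[0,0,0],"turn":0},{"offset":[0,0,0],"turn":0},{"offset":[0,0,0],"turn":0},{"offset":[0,0,0],"turn":0},{"offset":[0,0,0],"turn":0}], hand=-1)

```text
t: 34.4
eef_pos: [0.4693, 0.2115, 0.1926]
ee_rot: [3.141, 0.001, 3.115]
force: [-1.1, 1.6, 4.2]
width: 0.0599
```

Request:
send_rows(motion=[{"offset":[0,0,-1],"turn":0},{"offset":[0,0,-2],"turn":0},{"offset":[0,0,-2],"turn":0},{"offset":[0,0,-2],"turn":0}])

```text
t: 34.8
eef_pos: [0.469, 0.2111, 0.2124]
ee_rot: [3.141, 0.001, 3.115]
force: [0.4, -0.4, -2.2]
width: 0.06
```

```bash
python3 - <<'E'
from h import *
st(); go(.429,.2025,.055,174.3)
E
```

```text
t 34.8 grasp [0.469  0.2111 0.0534] rot [180.    0.  178.5] F [ 0.4 -0.4 -2.2] w 0.06 q [ 0.81  0.31 -0.58 -0.   -0.68 -2.4 ]
offset [ 3.98 -0.97 -0.16] turn 4.2 | n 1
```

Request:
send_rows(motion=[{"offset":[2,-0.5,0],"turn":2},{"offset":[4,-0.9,0],"turn":4.2},{"offset":[4,-0.9,0],"turn":4.2},{"offset":[4,-0.9,1],"turn":4.2},{"offset":[4,-0.9,1.9],"turn":4.2},{"offset":[4,-0.9,1.9],"turn":4.2}])

```text
t: 35.4
eef_pos: [0.4293, 0.2034, 0.1917]
ee_rot: [-3.141, -0.0, 3.042]
force: [0.1, 0.1, -1.2]
width: 0.0597
```

```bash
python3 - <<'E'
from h import *
st(); go(.429,.2025,.034,174.3)
E
```

```text
t 35.4 grasp [0.4293 0.2034 0.0327] rot [-180.    -0.   174.3] F [ 0.1  0.1 -1.2] w 0.0597 q [ 0.86  0.29 -0.68  0.   -0.6  -2.53]
offset [ 0.02 -0.1  -0.13] turn -0.0 | n 1
```

Release, lift straight up, go back over B (clear of the pile) and look.

Request:
send_rows(motion=[{"offset":[0,0,0],"turn":0},{"offset":[0,0,0],"turn":0},{"offset":[0,0,0],"turn":0},{"offset":[0,0,0],"turn":0},{"offset":[0,0,0],"turn":0}], hand=0.9)

```text
t: 35.9
eef_pos: [0.4288, 0.2032, 0.1931]
ee_rot: [3.141, 0.0, 3.042]
force: [0.0, -0.8, 1.3]
width: 0.083
```

Request:
send_rows(motion=[{"offset":[0,0,-4],"turn":0},{"offset":[0,0,-8],"turn":0},{"offset":[0,0,-12],"turn":0},{"offset":[0,-5,-14],"turn":0},{"offset":[-1,-10,-14],"turn":0},{"offset":[-2,-15,-14],"turn":0},{"offset":[-4,-20,-14],"turn":-4},{"offset":[-6,-25,-14],"turn":-8}])

```text
t: 36.7
eef_pos: [0.4596, -0.0408, 0.3338]
ee_rot: [3.141, 0.002, -3.098]
force: [1.2, 0.8, 0.8]
width: 0.0833
```

```bash
python3 - <<'E'
from h import *
st(); go(.4577,-.2225,.09,-176.2)
E
```

```text
t 36.7 grasp [ 0.4596 -0.0408  0.1748] rot [ 1.800e+02  1.000e-01 -1.775e+02] F [1.2 0.8 0.8] w 0.0833 q [ 0.34  0.07 -0.54 -0.   -0.96 -1.87]
offset [  1.   -18.15   8.47] turn -1.3 | n 5
```

Request:
send_rows(motion=[{"offset":[0,-5,2],"turn":0},{"offset":[0,-10,4],"turn":0},{"offset":[0,-15,6],"turn":-1.3},{"offset":[0.4,-18,8.5],"turn":-1.3},{"offset":[0.4,-18,11],"turn":-1.3},{"offset":[0.4,-18,11.5],"turn":-1.3},{"offset":[0.4,-18,11.5],"turn":-1.3}], hand=1)

```text
t: 37.4
eef_pos: [0.4629, -0.2188, 0.2176]
ee_rot: [3.141, -0.002, -3.079]
force: [0.6, 0.2, 1.3]
width: 0.0878
```

```bash
cat >> h.py <<'E'
def pile(g,zt,name=None):
    W=pts(g); d=(abs(W[...,0]-.435)<.075)&(abs(W[...,1]-.205)<.07)&(W[...,2]<.07); v=g['frame'].max(-1)
    m=cv2.morphologyEx((d&(v<150)&(W[...,2]>.017)).astype(np.uint8),cv2.MORPH_OPEN,np.ones((5,5)))
    print('pile',[rect(g,c,zt) for c in cont(m,60)],blob(g,m,zt,60),'z',np.nanmedian(W[...,2][m>0]).round(4),'want ~428.3,201.1, 84.3')
    if name: cv2.imwrite(name,cv2.resize(g['frame'][180:232,155:240],None,fx=6,fy=6,interpolation=2))
E
python3 - <<'E'
from h import *
st(); g=slates(); pile(g,.024,'pics/t9.png')
go(.4577,-.2225,.026,-176.2)
E
```

```text
t 37.4 grasp [ 0.4629 -0.2188  0.0586] rot [ 1.800e+02 -1.000e-01 -1.764e+02] F [0.6 0.2 1.3] w 0.0878 q [-0.06  0.3  -0.57  0.   -0.7  -1.45]
scene z0.016 [ 601.5 -230.7   42.6   58.8    4.8] 129.0
scene z0.026 [425.8 203.6  56.9  52.8  83.9] 167.0
scene z0.017 [ 456.6 -220.5   72.8   70.7    2.3] 269.0
top z0.024 [428.7 199.2  57.3  55.9  81.3] 212.0
top z0.477 [ 435.6 -217.4  137.5   84.6   88.4] 519.5
top z0.019 [ 612.1 -236.2   59.9   64.    10.7] 248.5
outline [428.2 201.4  73.8  74.6  83.7]
pile [array([428.1, 199.9,  57.8,  54.2,  88.4])] [(np.int32(236), array([429.5, 198.6]))] z 0.0245 want ~428.3,201.1, 84.3
offset [ 0.65 -0.38  3.42] turn -0.1 | n 1
```

View pics/t9.png

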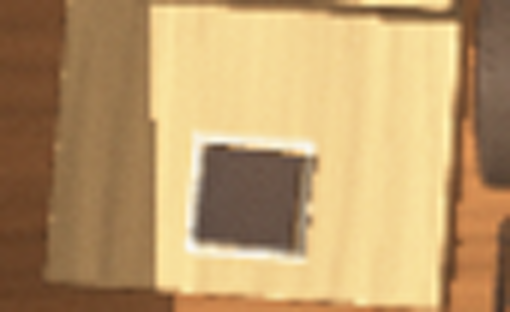

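The slate (crop 250,197) now sits squarely inside the outline. Next, slate B.

Request:
send_rows(motion=[{"offset":[0.6,-0.4,0.5],"turn":0},{"offset":[0.6,-0.4,1.5],"turn":0},{"offset":[0.6,-0.4,2.7],"turn":0},{"offset":[0.6,-0.4,3.3],"turn":0},{"offset":[0.6,-0.4,3.3],"turn":0}])

```text
t: 38.0
eef_pos: [0.4569, -0.2231, 0.1837]
ee_rot: [3.141, -0.002, -3.079]
force: [0.1, -0.3, -0.6]
width: 0.0876
```

Request:
send_rows(motion=[{"offset":[0,0,0],"turn":0},{"offset":[0,0,0],"turn":0},{"offset":[0,0,0],"turn":0},{"offset":[0,0,0],"turn":0},{"offset":[0,0,0],"turn":0},{"offset":[0,0,0],"turn":0},{"offset":[0,0,0],"turn":0}], hand=-1)

```text
t: 38.7
eef_pos: [0.4575, -0.2233, 0.1853]
ee_rot: [-3.141, 0.0, -3.079]
force: [-0.4, 0.7, 3.7]
width: 0.0596
```

Request:
send_rows(motion=[{"offset":[0,0,-2],"turn":0},{"offset":[0,0,-5],"turn":0},{"offset":[0,0,-9],"turn":0},{"offset":[0,0,-12],"turn":0},{"offset":[0,0,-12],"turn":0}])

```text
t: 39.2
eef_pos: [0.4586, -0.2236, 0.3092]
ee_rot: [-3.14, 0.007, -3.078]
force: [0.8, -0.3, -1.0]
width: 0.0596
```

```bash
python3 - <<'E'
from h import *
st();go(.429,.203,.145,174.3)
E
```

```text
t 39.2 grasp [ 0.4586 -0.2236  0.1502] rot [-179.9    0.4 -176.4] F [ 0.8 -0.3 -1. ] w 0.0596 q [-0.07  0.17 -0.48  0.   -0.91 -1.44]
offset [ 0.27 42.76  0.44] turn 9.3 | n 9
```

Request:
send_rows(motion=[{"offset":[0,4,0],"turn":2},{"offset":[0,9,0],"turn":4},{"offset":[0,14,0],"turn":6},{"offset":[0,19,0],"turn":8},{"offset":[0,24,0],"turn":9.3},{"offset":[0.1,29,0],"turn":9.3},{"offset":[0.1,34,0],"turn":9.3},{"offset":[0.2,38,0],"turn":9.3}])

```text
t: 40.0
eef_pos: [0.4309, 0.1582, 0.3045]
ee_rot: [-3.142, -0.0, 3.043]
force: [0.2, 0.1, -1.3]
width: 0.0598
```

Request:
send_rows(motion=[{"offset":[0,2,0],"turn":0},{"offset":[0,4,0],"turn":0},{"offset":[0,4,0],"turn":0},{"offset":[0,4,2],"turn":0},{"offset":[0,4,4],"turn":0},{"offset":[0,4,6],"turn":0},{"offset":[0,4,7],"turn":0},{"offset":[0,4,7],"turn":0}])

```text
t: 40.8
eef_pos: [0.4355, 0.1946, 0.2337]
ee_rot: [-3.139, -0.002, 3.04]
force: [-0.5, -0.1, -1.6]
width: 0.0592
```

```bash
python3 - <<'E'
from h import *
st();go(.429,.203,.047,174.3)
E
```

```text
t 40.8 grasp [0.4355 0.1946 0.0747] rot [-1.798e+02 -1.000e-01  1.742e+02] F [-0.5 -0.1 -1.6] w 0.0592 q [ 0.83  0.23 -0.63 -0.   -0.71 -2.51]
offset [0.72 0.78 2.76] turn -0.1 | n 1
```

Request:
send_rows(motion=[{"offset":[0.7,0.8,0],"turn":0},{"offset":[0.7,0.8,1],"turn":0},{"offset":[0.7,0.8,1.8],"turn":0},{"offset":[0.7,0.8,2.3],"turn":0},{"offset":[0.7,0.8,2.3],"turn":0}])

```text
t: 41.3
eef_pos: [0.4293, 0.2041, 0.2113]
ee_rot: [-3.14, -0.001, 3.042]
force: [-0.4, 0.2, -1.6]
width: 0.0597
```

```bash
python3 - <<'E'
from h import *
st();go(.429,.203,.047,174.3)
E
```

```text
t 41.3 grasp [0.4293 0.2041 0.0523] rot [-1.799e+02 -1.000e-01  1.743e+02] F [-0.4  0.2 -1.6] w 0.0597 q [ 0.86  0.26 -0.66 -0.   -0.65 -2.53]
offset [ 0.02 -0.11  0.53] turn -0.0 | n 1
```

Request:
send_rows(motion=[{"offset":[0,-0.1,0.3],"turn":0},{"offset":[0,-0.1,0.5],"turn":0},{"offset":[0,-0.1,0.5],"turn":0},{"offset":[0,-0.1,0.5],"turn":0}])

```text
t: 41.7
eef_pos: [0.4295, 0.2033, 0.2071]
ee_rot: [3.142, 0.0, 3.042]
force: [0.2, -0.2, -0.9]
width: 0.0595
```

Request:
send_rows(motion=[{"offset":[0,0,0],"turn":0},{"offset":[0,0,0],"turn":0},{"offset":[0,0,0],"turn":0},{"offset":[0,0,0],"turn":0},{"offset":[0,0,0],"turn":0}], hand=0.9)

```text
t: 42.2
eef_pos: [0.4294, 0.2033, 0.2071]
ee_rot: [3.141, 0.0, 3.042]
force: [0.7, 0.3, 0.4]
width: 0.0831
```

Request:
send_rows(motion=[{"offset":[0,0,-4],"turn":0},{"offset":[0,0,-8],"turn":0},{"offset":[0,0,-12],"turn":0},{"offset":[-5,-4,-14],"turn":-4},{"offset":[-9,-8,-14],"turn":-8},{"offset":[-12,-12,-14],"turn":-12},{"offset":[-14,-16,-14],"turn":-15},{"offset":[-15,-20,-14],"turn":-15}])

```text
t: 43.0
eef_pos: [0.5583, -0.0047, 0.3469]
ee_rot: [-3.141, 0.0, -2.977]
force: [1.4, -0.6, -0.3]
width: 0.0828
```

```bash
python3 - <<'E'
from h import *
st();go(.6085,-.233,.12,-170.6)
E
```

```text
t 43.0 grasp [ 0.5583 -0.0047  0.1879] rot [-180.     0.  -170.6] F [ 1.4 -0.6 -0.3] w 0.0828 q [ 0.34  0.21 -0.33  0.   -1.03 -1.75]
offset [ -1.22 -23.34   6.8 ] turn 0.0 | n 5
```

Request:
send_rows(motion=[{"offset":[-1.2,-5,0],"turn":0},{"offset":[-1.2,-10,1],"turn":0},{"offset":[-1.2,-15,3],"turn":0},{"offset":[-1.2,-20,5],"turn":0},{"offset":[-1.2,-23.2,7],"turn":0},{"offset":[-1.2,-23.2,10],"turn":0},{"offset":[-1.2,-23.2,12],"turn":0},{"offset":[-1.2,-23.2,12],"turn":0}], hand=1)

```text
t: 43.8
eef_pos: [0.6047, -0.2305, 0.2234]
ee_rot: [3.14, -0.006, -2.981]
force: [-0.2, -0.3, 0.4]
width: 0.0874
```

```bash
python3 - <<'E'
from h import *
st(); g=slates(); pile(g,.036)
g2=grab_frame('scene'); hang(g2,.588,.25,.197,110); hang(g2,.576,.118,.197,28)
for n,q in(('t',g),('s',g2)):
    cv2.imwrite(f'pics/{n}10.png',cv2.resize(q['frame'][120:300,150:400] if n=='t' else q['frame'][130:280,100:380],None,fx=2.8,fy=2.8,interpolation=2))
go(.6085,-.233,.026,-170.6)
E
```

```text
t 43.8 grasp [ 0.6047 -0.2305  0.0644] rot [ 179.9   -0.3 -170.8] F [-0.2 -0.3  0.4] w 0.0874 q [-0.06  0.47 -0.26 -0.   -0.84 -1.35]
scene z0.016 [ 594.8 -233.2   71.3   45.5   84.3] 175.0
scene z0.036 [431.7 202.9  57.3  59.8  84.9] 203.5
top z0.036 [430.  199.8  53.9  57.3  88.5] 211.5
top z0.003 [ 509.3 -380.6  273.1   76.4    0.8] 696.5
pile [array([429.9, 198.1,  57.4,  57.3,  88.5])] [(np.int32(237), array([432.3, 201.7]))] z 0.0361 want ~428.3,201.1, 84.3
ball 87 [0.5951 0.232  0.2056] [(np.int32(87), array([587.2, 232.3]))]
0.04 17 [0.5912 0.2422 0.1574]
0.09 316 [0.6199 0.2382 0.107 ]
0.125 263 [0.6205 0.2345 0.0725]
0.155 211 [0.6221 0.2364 0.0427]
0.175 149 [0.6236 0.2335 0.023 ]
ball 109 [0.5869 0.145  0.2051] [(np.int32(109), array([580. , 144.2]))]
0.04 14 [0.582  0.1375 0.1585]
0.09 270 [0.6097 0.1333 0.107 ]
0.125 222 [0.6106 0.139  0.0728]
0.155 180 [0.612  0.1393 0.0429]
0.175 130 [0.6142 0.1366 0.0219]
offset [-0.12 -0.32  4.31] turn -0.1 | n 1
```

View pics/s10.png

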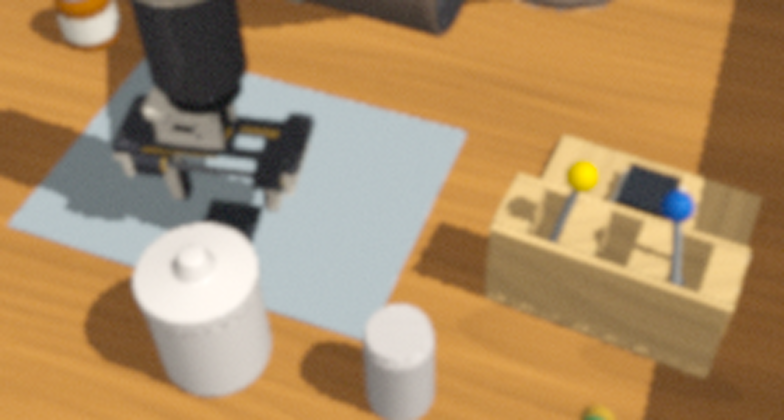

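The pile is neat and the tools stand undisturbed (yellow ball at 583,177; blue at 678,206). The jaws straddle slate C (232,218).

Request:
send_rows(motion=[{"offset":[-0.6,-0.3,0.5],"turn":0},{"offset":[-0.6,-0.3,1.5],"turn":0},{"offset":[-0.6,-0.3,2.7],"turn":0},{"offset":[-0.6,-0.3,3.4],"turn":0},{"offset":[-0.6,-0.3,3.9],"turn":0},{"offset":[-0.6,-0.3,3.9],"turn":0}])

```text
t: 44.55
eef_pos: [0.6122, -0.2321, 0.1868]
ee_rot: [3.141, -0.002, -2.98]
force: [-0.2, -0.2, 0.7]
width: 0.0875
```

Request:
send_rows(motion=[{"offset":[0,0,0],"turn":0},{"offset":[0,0,0],"turn":0},{"offset":[0,0,0],"turn":0},{"offset":[0,0,0],"turn":0},{"offset":[0,0,0],"turn":0},{"offset":[0,0,0],"turn":0},{"offset":[0,0,0],"turn":0}], hand=-1)

```text
t: 45.25
eef_pos: [0.6127, -0.2321, 0.1884]
ee_rot: [-3.141, 0.0, -2.98]
force: [-0.0, 0.2, 2.7]
width: 0.0594
```

Request:
send_rows(motion=[{"offset":[0,0,-2],"turn":0},{"offset":[0,0,-5],"turn":0},{"offset":[0,0,-9],"turn":0},{"offset":[0,0,-13],"turn":0},{"offset":[0,0,-13],"turn":0}])

```text
t: 45.75
eef_pos: [0.6142, -0.2326, 0.3244]
ee_rot: [-3.138, 0.009, -2.979]
force: [1.2, -0.3, -1.4]
width: 0.0593
```

```bash
python3 - <<'E'
from h import *
st();go(.43,.1,.16,174.3);go(.428,.203,.16,174.3)
E
```

```text
t 45.75 grasp [ 0.6142 -0.2326  0.1654] rot [-179.8    0.5 -170.7] F [ 1.2 -0.3 -1.4] w 0.0593 q [-0.07  0.38 -0.14  0.   -1.04 -1.34]
offset [12.78 35.81  0.29] turn 15.0 | n 8
offset [11.31 46.    0.27] turn 15.0 | n 10
```

Request:
send_rows(motion=[{"offset":[1.6,4.4,0],"turn":2},{"offset":[3.2,8.9,0],"turn":4},{"offset":[4.8,13.4,0],"turn":6},{"offset":[6.4,17.9,0],"turn":8},{"offset":[8,22.4,0],"turn":10},{"offset":[9.6,26.9,0],"turn":12},{"offset":[11.2,31.4,0],"turn":14},{"offset":[12.8,35.8,0],"turn":15}])

```text
t: 46.55
eef_pos: [0.4271, 0.1018, 0.3177]
ee_rot: [3.141, -0.0, 3.04]
force: [1.1, 1.5, -1.7]
width: 0.0592
```

```bash
python3 - <<'E'
from h import *
st();go(.4285,.203,.09,174.3)
E
```

```text
t 46.55 grasp [0.4271 0.1018 0.1587] rot [180.   -0.  174.2] F [ 1.1  1.5 -1.7] w 0.0592 q [ 0.69  0.05 -0.61 -0.   -0.92 -2.36]
offset [ 0.89 10.08  6.87] turn -0.1 | n 3
```

Request:
send_rows(motion=[{"offset":[0.7,4,0],"turn":0},{"offset":[0.7,8,0],"turn":0},{"offset":[0.7,10,2],"turn":0},{"offset":[0.7,10,4],"turn":0},{"offset":[0.7,10,6],"turn":0},{"offset":[0.7,10,6.8],"turn":0},{"offset":[0.7,10,6.8],"turn":0},{"offset":[0.7,10,6.8],"turn":0}])

```text
t: 47.35
eef_pos: [0.4318, 0.2008, 0.2505]
ee_rot: [3.141, 0.0, 3.042]
force: [1.6, -0.1, -1.5]
width: 0.0594
```

```bash
python3 - <<'E'
from h import *
st();go(.4285,.203,.066,174.3)
E
```

```text
t 47.35 grasp [0.4318 0.2008 0.0915] rot [180.    0.  174.3] F [ 1.6 -0.1 -1.5] w 0.0594 q [ 0.85  0.2  -0.62  0.   -0.75 -2.52]
offset [0.35 0.19 2.55] turn -0.0 | n 1
```

Request:
send_rows(motion=[{"offset":[0.35,0.2,0.6],"turn":0},{"offset":[0.35,0.2,1.4],"turn":0},{"offset":[0.35,0.2,2.2],"turn":0},{"offset":[0.35,0.2,2.5],"turn":0},{"offset":[0.35,0.2,2.5],"turn":0}])

```text
t: 47.85
eef_pos: [0.4281, 0.2029, 0.2243]
ee_rot: [-3.14, -0.001, 3.042]
force: [-0.4, -0.1, -1.5]
width: 0.0592
```

Request:
send_rows(motion=[{"offset":[0,0,0.2],"turn":0},{"offset":[0,0,0.4],"turn":0},{"offset":[0,0,0.4],"turn":0},{"offset":[0,0,0.4],"turn":0}])

```text
t: 48.25
eef_pos: [0.4283, 0.2031, 0.2211]
ee_rot: [3.141, 0.0, 3.042]
force: [-0.8, 0.2, -0.8]
width: 0.0593
```

Request:
send_rows(motion=[{"offset":[0,0,0],"turn":0},{"offset":[0,0,0],"turn":0},{"offset":[0,0,0],"turn":0},{"offset":[0,0,0],"turn":0},{"offset":[0,0,0],"turn":0}], hand=0.9)

```text
t: 48.75
eef_pos: [0.4283, 0.2031, 0.2211]
ee_rot: [3.141, 0.0, 3.042]
force: [-0.5, 0.3, -0.3]
width: 0.0831
```

Request:
send_rows(motion=[{"offset":[0,0,-4],"turn":0},{"offset":[0,0,-8],"turn":0},{"offset":[0,0,-12],"turn":0},{"offset":[0,-5,-14],"turn":0},{"offset":[-1,-10,-14],"turn":0},{"offset":[-2,-15,-14],"turn":0},{"offset":[-4,-20,-14],"turn":0},{"offset":[-6,-25,-14],"turn":0}])

```text
t: 49.55
eef_pos: [0.4591, -0.0409, 0.3617]
ee_rot: [3.141, 0.002, 3.043]
force: [1.8, 1.6, 0.8]
width: 0.0832
```

Request:
send_rows(motion=[{"offset":[0,-5,0],"turn":0},{"offset":[0,-10,0],"turn":0},{"offset":[0,-15,0],"turn":0},{"offset":[0,-20,0],"turn":0},{"offset":[0,-20,0],"turn":0},{"offset":[0,-20,0],"turn":0}])

```text
t: 50.15
eef_pos: [0.4389, -0.2393, 0.3606]
ee_rot: [3.141, -0.001, 3.038]
force: [-0.4, -0.4, -0.5]
width: 0.0833
```

```bash
python3 - <<'E'
from h import *
st(); g=slates(); pile(g,.048)
g2=grab_frame('scene'); pile(g2,.048); hang(g2,.588,.25,.197,110); hang(g2,.576,.118,.197,28)
a=cv2.resize(g['frame'][155:235,150:250],None,fx=4,fy=4,interpolation=2);b=cv2.resize(g2['frame'][160:250,265:380],(400,320),interpolation=2)
cv2.imwrite('pics/f11.png',np.hstack([a,b])); np.savez('t11.npz',**g)
E
```

```text
t 50.15 grasp [ 0.4389 -0.2393  0.2016] rot [180.   -0.  174.1] F [-0.4 -0.4 -0.5] w 0.0833 q [-0.11  0.11 -0.43 -0.   -1.04 -1.57]
scene z0.051 [437.4 202.4  58.6  74.3  85. ] 268.5
top z0.048 [430.  199.8  56.8  56.8  88.4] 230.5
pile [array([430. , 198.1,  60.4,  56.8,  88.5])] [(np.int32(289), array([429.7, 198.9]))] z 0.0483 want ~428.3,201.1, 84.3
pile [array([433.3, 203.4,  58.4,  78.7,  81.1])] [(np.int32(308), array([431.9, 202.4]))] z 0.0491 want ~428.3,201.1, 84.3
ball 87 [0.5952 0.232  0.2056] [(np.int32(87), array([587.2, 232.3]))]
0.04 16 [0.5904 0.2416 0.1578]
0.09 312 [0.6204 0.2374 0.1073]
0.125 257 [0.6203 0.2352 0.0722]
0.155 208 [0.6218 0.2292 0.0427]
0.175 160 [0.6241 0.2391 0.0217]
ball 110 [0.5864 0.1448 0.2051] [(np.int32(110), array([579.9, 144.1]))]
0.04 12 [0.5825 0.137  0.1568]
0.09 269 [0.6101 0.1332 0.1068]
0.125 219 [0.6109 0.1399 0.0722]
0.155 180 [0.612  0.1421 0.0428]
0.175 133 [0.6133 0.1322 0.0224]
```

View pics/f11.png

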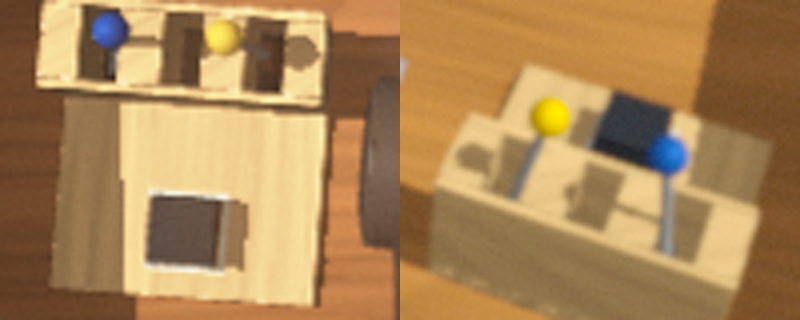

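```bash
python3 -c "
from station import *
print(job_done())"
```

```text
the job is handed in; nothing more can be done
None
```

The job is handed in at about 50 s of robot time: the bar set is put away in the caddy. No verdict is reported back, so what follows is my own checking. Three slates and two tools were there; the fourth slate and the turner were absent.

- **Tools:** I picked each one up by its ball, eased the grip until it hung down, clamped it again and lowered it in. The opener stands in bay 3 and the muddler in bay 1. Both balls are at the height that puts the feet on the bay floors. They lean roughly 0.15–0.2 rad against their bay walls, under the 0.40 limit.
- **Opener hang:** it hung about 0.08–0.1 rad off vertical, more than the stated 0.06 rad. Easing the grip a second time over the bay did not improve it, so I shifted the gripper sideways to compensate. It went in without touching the bay sides.
- **Slates:** the first one was knocked about 4 cm off after I had placed it, so I picked it up again and put it back on the outline. The final pile is three slates high, with its top at 48 mm as expected.
- **Pile alignment:** the top camera puts the pile about 2–3 mm from the outline's centre. The scene camera, partly blocked by the tools, read up to 5 mm. The fitted angle was unreliable at that resolution (81–88° against 84.3°), but the slates look square to the outline in the pictures.
- **Everything else:** I never went near the bystanders or the pink look-alike, and contact forces stayed low. The gripper was clear of everything at the end. I did not measure the bystanders' positions again before handing in.

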